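Uncover the centrifuge rotor, bring the purple-capped tube to the front and hold the rotor

TASK

The spin is over and the centrifuge stands open: take the clear dome lid off the rotor by its blue knob and lay it gently, knob up, on the dull blue rubber mat. Then turn the rotor slowly, never letting it spin, until the tube with the purple cap stands at the front, in line with the red mark, and keep firm hold of the rotor so that it stays still there while a colleague draws the tube. The program finishes while still holding the rotor; leave the other things on the bench where they are.

Things in the scene. Friction and masses are not known exactly. Their poses are not given: they have to be found in the camera images.
- centrifuge: white bench centrifuge, fixed, 250 mm wide, from 126 mm in front of to 150 mm behind the rotor axis, deck 112 mm high with a round bowl opening of 216 mm; a control panel stands 21 mm out at its front. Origin on the rotor axis at bench height, z up; its own -x is its front. Its outer lid is open and fixed, standing along the rear edge (leaning back, 130 to 220 mm behind the axis, up to 315 mm high)
- front_station (a point): point where the centre of the purple cap's top must come: 50 mm in front of the rotor axis, in line with the red triangle on the deck's front edge (118 mm in front of the axis), 115.5 mm high; fixed to the centrifuge
- rotor: aluminium rotor with 8 places, turns freely (friction 0.004 N m, no stops or detents) about the upright axis of the centrifuge; stays where left at rest. Origin on the axis at bench height; its own -x points to the purple-capped tube, so with that tube at the front it has the centrifuge's yaw. Six tubes are fixed in it, leaning inward, caps up to 120 mm high: one purple, the others cream, red, blue-grey
- rotor_knob (a point): middle of the top of the round black ribbed knob fixed to the rotor, on its axis: 32 mm diameter, from 115 to 147 mm high. Grip it from above at any angle, fingertips no lower than the tops of the caps (120 mm); turning it turns the rotor with it. Hidden under the dome at first
- purple_cap (a point): centre of the top of the purple cap, 50 mm from the rotor axis, 115.5 mm high
- dome: loose clear plastic dome lid, 153 mm diameter, about 0.14 kg; origin at the centre of its open underside, z up. It sits loosely on the rotor, underside 90 mm high, over the caps and the rotor's own knob (lift straight up by 65 mm or more to clear that). Shell 66 mm high; on it a round blue knob of 29 mm diameter, from 71 to 99 mm above the origin
- dome_knob (a point): centre of the blue knob at the height to grip it, 87 mm above the dome's origin
- mat: dull blue rubber mat, fixed on the bench, 190 x 190 x 3 mm; origin at its centre on the bench
- rack: empty grey tube rack, 53 x 123 x 58 mm, a bystander; origin at the centre of its underside
- gauze: small white pack of gauze, 35 x 35 x 21 mm, a bystander; origin at the centre of its underside

How it is judged:
By the outcome, as a careful person would: the job done as asked, in the order asked, and still so for the second after the job is handed in, while the arm keeps its last pose, push and grip.
It also fails if it takes over 67 s, if anything falls off the work surface, if the arm or the gripper's body presses on something with over 40 N, if the wrist force passes 120 N, or if a joint passes its speed limit or range.

ROBOT

A 6-joint arm with a two-finger parallel gripper is mounted at the origin on the work surface; the furniture and walls round the work are solid. World frame = base frame: x ahead of the robot, y to its left, z up, the work surface at z = 0. Lengths are in m, angles in rad, forces in N, time in s.
With the tool pointing down it reaches from about 0.375 to 0.975 m from the base axis. Payload 3.8 kg.
Tool frame: the origin (TCP) lies on the centre line of the jaws, within the pads' length; the fingertips stand 8 mm ahead of it and the grasp point (between the pads) lies 11 mm behind it; z points along the fingers, y is the direction in which the jaws open and shut (so a half turn about z gives the same grasp; the last joint's range is limited). The gripper opens to 85 mm and grips with 20 to 120 N. Pads are 22 mm wide; open, the fingers measure 114 mm over their backs; the gripper's body (76 mm by 85 mm) begins 54 mm behind the grasp point. The pads swing forward as they close: fully open they stand 13 mm farther back than shut.
Start: joints at [1.104, 0.264, 1.604, -0, 1.274, -0.037], TCP at [0.281, 0.614, 0.239] pointing down, gripper open.
Joint ranges: [-2.63, 2.63], [-0.94, 2.18], [0.31, 2.57], [-1.31, 4.45], [0, 2.66], [-2.55, 2.55]. Speed limits (rad/s): [2.57, 2.57, 3.14, 3.14, 3.14, 3.14].

INTERFACE

Orientations are given as a rotation vector (axis times angle).
In Python, from workcell import bot gives the robot as it stands.
- The arm moves only by the tool arm_command, never from a script. Its arguments are lists of equal length, an entry for each row: "slide": the shift along the tool's x, y, z in m, a list of three; "angular": the turn, a rotation vector about the tool's x, y, z in degrees, a list of three; "hand": the finger opening in m, from 0 to 0.0854. A call has exactly 8 rows; each row shifts and turns the pose as measured when the row begins, along the tool's axes as they then stand; what a row does not reach is not made up. A row lasts 1/10 s, in which the tool goes at most 50 mm and 8.59 degrees, less where a joint would pass 70% of its speed; a pose out of reach is approached as far as the arm can. A call is refused whole if a number of a shift passes 0.05 or a number of a turn 8.59, either way. A call with a gripper value outside its range is refused whole. The fingers move at their own pace and stop on an object; "squeeze" is the grip in N (left out, the last holds). Time passes only in rows, so rows that do not move let the fingers close, or fill a call up. It gives the time, the measured TCP pose, the force and the opening at its end, in the units of the state.
- bot.read_state(): the state, without advancing time (a new reading comes with each control period).
- bot.read_camera(name): name is "scene" or "top" or "wrist"; returns the picture (480x640x3 uint8, red, green, blue); there is no depth.
- bot.get_calibration(name): a dict with "fx", "fy", "cx", "cy" (pixels), "R" (3x3) and "t" (3): a world point X has camera coordinates R X + t. Camera axes: x right, y down, z forward; pixel columns grow to the right and rows downward; lengths in m; the calibration is good to about 2 mm. A picture is of the moment at which its call begins: read the wrist's pose just before it. get_calibration takes no time and is no camera call; for the wrist camera it gives the pose at the moment of the call.
- bot.finish_job(): hands the job in, once; it reports no verdict.
The state is a dict: "time": time; "q": joint angles; "joint_vel": joint speeds; "joint_torque": joint torques, N m; "tool_pos": TCP position; "tcp_rot": TCP orientation; "wrist_force": force on the tool from outside, world axes, zero at the start; "torque": the same for the moment, N m; "width": opening from 0.0 (shut) to 1.0 (fully open).
Only numpy, scipy, OpenCV 4.12 (cv2) and the standard library are available. Lean on these libraries where they do the work, as an engineer would, in place of code of your own. Each camera call takes 0.05 s, during which the arm holds its last target.

## Working session

There is one attempt and no reset: what is moved stays moved. The work goes in short steps, Python scripts to look and compute and a tool call to move; the robot and the scene stay as the last step left them, time stands still between calls to the robot, and variables do not carry over. Pictures are saved under pics/ and viewed, and the job is handed in when it is done.

Besides the shell and the picture viewer there is one more tool, called in YAML: its name, and indented under it one key for each argument. arm_command: Moves the arm, as the interface text tells. Its arguments: {"type":"object","properties":{"slide":{"type":"array","items":{"type":"array","items":{"type":"number"}}},"angular":{"type":"array","items":{"type":"array","items":{"type":"number"}}},"hand":{"type":"array","items":{"type":"number"}},"squeeze":{"type":"number"}},"required":["slide","angular","hand"]}

```bash
mkdir -p pics; ls
cat > h.py <<'E'
import numpy as np,cv2
from workcell import bot
from scipy.spatial.transform import Rotation as Ro
def snap(n,f):
    c=bot.get_calibration(n); im=np.array(bot.read_camera(n)); cv2.imwrite('pics/'+f+'.png',im[:,:,::-1]); 
    np.savez('pics/'+f+'.npz',im=im,**{k:np.array(v) for k,v in c.items()})
    return im,c
def load(f):
    d=np.load('pics/'+f+'.npz'); return d['im'],d
def ray(c,u,v):
    R=np.array(c['R']);t=np.array(c['t']); d=np.array([(u-c['cx'])/c['fx'],(v-c['cy'])/c['fy'],1.])
    return -R.T@t, R.T@d
def onz(c,u,v,z):
    o,d=ray(c,u,v); return o+d*(z-o[2])/d[2]
def proj(c,X):
    p=np.array(c['R'])@np.array(X)+np.array(c['t']); return np.array([c['fx']*p[0]/p[2]+c['cx'],c['fy']*p[1]/p[2]+c['cy']])
def tri(l):
    A=np.zeros((3,3));b=np.zeros(3)
    for c,u,v in l:
        o,d=ray(c,u,v); d/=np.linalg.norm(d);P=np.eye(3)-np.outer(d,d);A+=P;b+=P@o
    X=np.linalg.solve(A,b); return X,[np.round(proj(c,X)-[u,v],1) for c,u,v in l]
E
python3 - <<'E'
from h import *
for n in ['scene','top','wrist']:
    im,c=snap(n,n+'0'); o,d=ray(c,c['cx'],c['cy']); print(n,c['fx'],o,d)
s=bot.read_state();print(s)
E
```

```text
pics
scene 571.8125103288147 [-0.26435037  0.13644599  1.24303692] [ 0.53379871 -0.07509635 -0.84227043]
top 589.9801036072222 [0.36910363 0.03984615 1.1435069 ] [ 0.06571104 -0.00633401 -0.99781859]
wrist 349.92060579215854 [0.2124301 0.6452694 0.3738501] [ 0.26805383 -0.12493259 -0.95526907]
{'time': 0.15, 'q': array([ 1.10406309e+00,  2.64612616e-01,  1.60507458e+00, -1.16462781e-05,
        1.27371015e+00, -3.69004612e-02]), 'joint_vel': array([-0.00079443, -0.00211088, -0.00276318,  0.00022729,  0.00207459,
       -0.0009457 ]), 'joint_torque': array([ 4.79769660e-04, -5.15905595e+01, -3.67958915e+01,  3.96571932e-05,
        8.03374423e-03,  7.60051392e-06]), 'tool_pos': array([0.2810372 , 0.61309355, 0.2382184 ]), 'tcp_rot': array([-6.69894980e-01, -3.06888908e+00,  2.74936840e-03]), 'wrist_force': array([-0.39212217,  0.33501861,  0.96369794]), 'torque': array([-0.01909683,  0.00903098,  0.00740475]), 'width': 1.0021174042830503}
```

View pics/scene0.png

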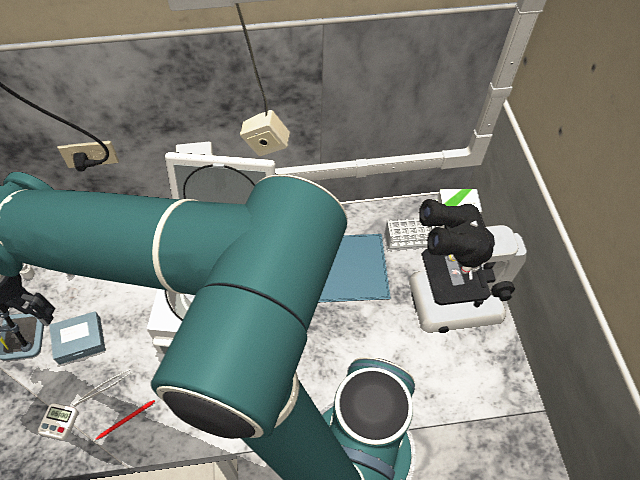

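View pics/top0.png

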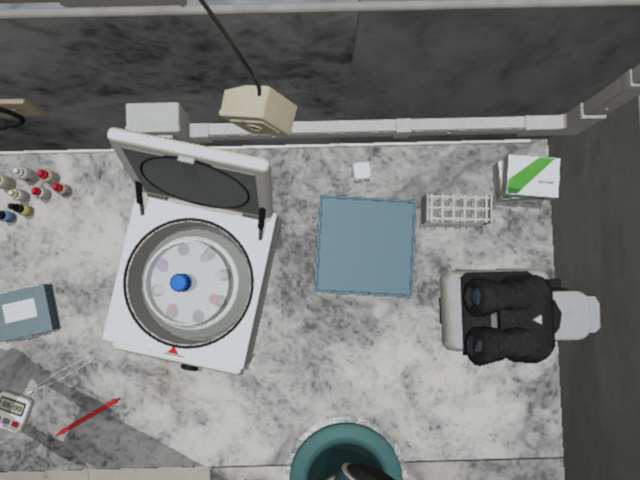

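View pics/wrist0.png

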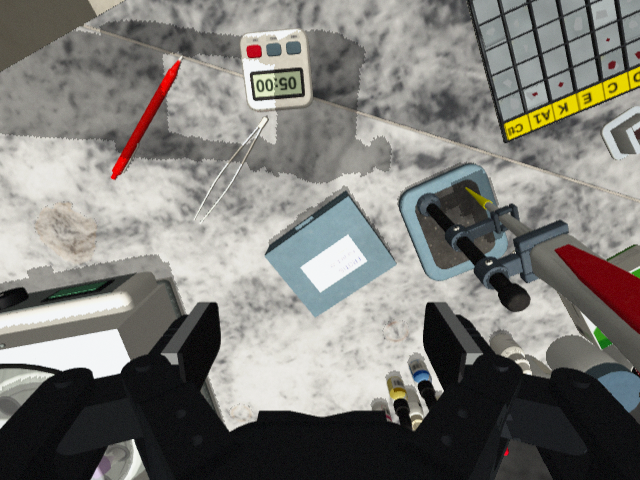

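The top view shows the blue dome knob near (180,283), the red triangle near (173,350) and the mat centred near (366,246). The scene view of the centrifuge is blocked by the arm.

```bash
cat > m.py <<'E'
from h import *
def cents(im,lo,hi,amin=15):
    hsv=cv2.cvtColor(im,cv2.COLOR_RGB2HSV); m=cv2.inRange(hsv,np.array(lo),np.array(hi))
    m=cv2.morphologyEx(m,cv2.MORPH_OPEN,np.ones((2,2),np.uint8))
    n,l,s,c=cv2.connectedComponentsWithStats(m)
    return [(c[i].round(1),s[i].tolist()) for i in range(1,n) if s[i][4]>=amin],l
E
python3 - <<'E'
from m import *
im,c=load('top0')
B,_=cents(im,(100,180,80),(120,255,255)); print('blue',B)
Rr,_=cents(im,(0,150,120),(8,255,255)); print('red',Rr)
M,l=cents(im,(95,60,70),(108,150,200),2000); print('mat',M)
u=B[0][0]; print('knob z.177', onz(c,*u,.177),onz(c,*u,.189))
for r in Rr: print('tri', r[0],onz(c,*r[0],.112))
hsv=cv2.cvtColor(im,cv2.COLOR_RGB2HSV)
mm=cv2.inRange(hsv,np.array((95,60,70)),np.array((108,150,200)))
cs=max(cv2.findContours(mm[180:310,300:430].copy(),0,2)[0],key=cv2.contourArea)+np.array([300,180])
r=cv2.minAreaRect(cs);bp=cv2.boxPoints(r);W=[onz(c,*p,.003) for p in bp];print(np.round(W,4),np.mean(W,0),[np.linalg.norm(W[i]-W[i-1]) for i in range(4)])
for p in [(458,208),(361,171)]: print('rack/gauze',onz(c,*p,.04))
# bowl rim ellipse
big=cv2.resize(im[200:370,100:290],None,fx=4,fy=4,interpolation=cv2.INTER_CUBIC);cv2.imwrite('pics/topz.png',big[:,:,::-1])
# ray solutions
E
```

```text
blue [(array([186.5, 283.1]), [183, 276, 8, 15, 61])]
red [(array([173.8, 351. ]), [171, 348, 6, 6, 22]), (array([ 89.8, 416.6]), [61, 400, 58, 35, 215])]
mat []
knob z.177 [0.37729896 0.25795022 0.177     ] [0.37719721 0.25524227 0.189     ]
tri [173.8 351. ] [0.2611449  0.29558306 0.112     ]
tri [ 89.8 416.6] [0.15313993 0.44035015 0.112     ]
[[ 0.354   0.0006  0.003 ]
 [ 0.5395 -0.0152  0.003 ]
 [ 0.5282 -0.1519  0.003 ]
 [ 0.3428 -0.1346  0.003 ]] [ 0.44115197 -0.07528607  0.003     ] [np.float64(0.1356269846881079), np.float64(0.18619740046085806), np.float64(0.13709298232903727), np.float64(0.18622652441829718)]
rack/gauze [ 0.50748319 -0.22332908  0.04      ]
rack/gauze [ 0.5821405  -0.04250335  0.04      ]
```

View pics/topz.png

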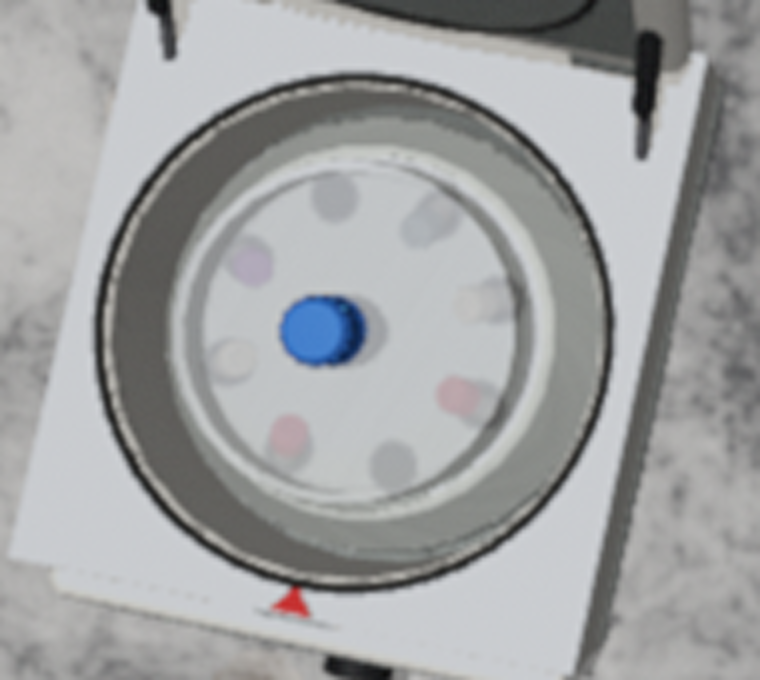

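Run:
```python
from m import *
im,c=load('top0')
hsv=cv2.cvtColor(im,cv2.COLOR_RGB2HSV); print(hsv[283,178],hsv[283,187],hsv[246,366],hsv[200,330],hsv[290,400])
B,_=cents(im,(104,160,60),(125,255,255)); print('blue',B)
# lighter top face only
B2,_=cents(im,(100,150,185),(125,255,255)); print('top',B2)
mm=cv2.inRange(hsv,np.array((92,60,60)),np.array((112,200,220)))
cs=max(cv2.findContours(mm[180:310,300:430].copy(),0,2)[0],key=cv2.contourArea)+np.array([300,180])
r=cv2.minAreaRect(cs);bp=cv2.boxPoints(r);W=[onz(c,*p,.003) for p in bp];print(np.round(W,4),np.mean(W,0),[np.linalg.norm(W[i]-W[i-1]) for i in range(4)])
# deck rim: dark ring points, in world plane z=.112
g=cv2.cvtColor(im,cv2.COLOR_RGB2GRAY)
P=[]
cu,cv_=188,282.5
for a in np.linspace(0,2*np.pi,120,endpoint=False):
    rr=np.arange(72,54,-.25); us=cu+rr*np.cos(a);vs=cv_+rr*np.sin(a)
    pr=cv2.remap(g,us.astype(np.float32)[None],vs.astype(np.float32)[None],1)[0]
    k=np.argmax(pr<130)
    if pr[0]>170: P.append(onz(c,us[k],vs[k],.112)[:2])
P=np.array(P)
for _ in range(4):
    A=np.c_[2*P,np.ones(len(P))];s=np.linalg.lstsq(A,(P**2).sum(1),rcond=None)[0];R=np.sqrt(s[2]+s[0]**2+s[1]**2);e=np.linalg.norm(P-s[:2],axis=1)-R;P=P[abs(e)<max(.002,1.5*e.std())]
print('bowl',s[:2],R,len(P),e.std())
t=onz(c,173.8,351,.112)[:2];d=s[:2]-t;print('tri dist',np.linalg.norm(d),'yaw',np.degrees(np.arctan2(d[1],d[0])))
print('knobtop',onz(c,179.0,282.4,.189))
```

```text
[107 167 205] [108 202 121] [ 99  58 153] [ 99  58 155] [ 99  62 151]
blue [(array([181.4, 283.3]), [172, 276, 20, 16, 262])]
top [(array([178.6, 283.2]), [172, 277, 14, 14, 160])]
[[ 0.354   0.0006  0.003 ]
 [ 0.5395 -0.0152  0.003 ]
 [ 0.5282 -0.1519  0.003 ]
 [ 0.3428 -0.1346  0.003 ]] [ 0.44115197 -0.07528607  0.003     ] [np.float64(0.1356269846881079), np.float64(0.18619740046085806), np.float64(0.13709298232903727), np.float64(0.18622652441829718)]
bowl [0.37905764 0.26991353] 0.11302496412379433 112 0.00021255745451151023
tri dist 0.12067451642898872 yaw -12.28163030839045
knobtop [0.37861355 0.26731291 0.189     ]
```

```bash
cat > goto.py <<'E'
from h import *
def rel(P,yaw=None):
    s=bot.read_state();R=Ro.from_rotvec(s['tcp_rot']);p=s['tool_pos']
    d=np.array(P)-p; print('t',round(s['time'],2),'tcp',p.round(4),'world d',d.round(4),'TOOL d mm',(R.inv().apply(d)*1000).round(1),'w',round(float(s['width']),3),'F',np.round(s['wrist_force'],1),'q',np.round(s['q'],2))
    M=R.as_matrix(); print('toolx',M[:,0].round(3),'tooly',M[:,1].round(3),'z',M[:,2].round(3))
    # level correction turn to exact down with yaw of tool x kept
    y=np.arctan2(M[1,0],M[0,0]) if yaw is None else np.radians(yaw)
    T=np.c_[[np.cos(y),np.sin(y),0],[np.sin(y),-np.cos(y),0],[0,0,-1]]
    print('yaw toolx',np.degrees(np.arctan2(M[1,0],M[0,0])).round(2),'turn deg',np.degrees((R.inv()*Ro.from_matrix(T)).as_rotvec()).round(2))
E
python3 - <<'E'
from goto import *
rel((.378,.268,.26))
im,c=load('top0')
hsv=cv2.cvtColor(im,cv2.COLOR_RGB2HSV)
mm=cv2.inRange(hsv,np.array((95,45,90)),np.array((106,90,200)));mm=cv2.morphologyEx(mm,cv2.MORPH_CLOSE,np.ones((5,5)))
cs=max(cv2.findContours(mm[180:310,300:430].copy(),0,2)[0],key=cv2.contourArea)+np.array([300,180])
r=cv2.minAreaRect(cs);bp=cv2.boxPoints(r);W=[onz(c,*p,.003) for p in bp];print(np.round(W,4),np.mean(W,0),[np.linalg.norm(W[i]-W[i-1]) for i in range(4)])
E
```

```text
t 0.15 tcp [0.281  0.6131 0.2382] world d [ 0.097  -0.3451  0.0218] TOOL d mm [-231.9 -273.3  -21.3] w 1.002 F [-0.4  0.3  1. ] q [ 1.1   0.26  1.61 -0.    1.27 -0.04]
toolx [-0.909  0.417  0.   ] tooly [ 0.417  0.909 -0.002] z [-0.001 -0.002 -1.   ]
yaw toolx 155.37 turn deg [-0.1 -0.   0. ]
[[ 0.357   0.0525  0.003 ]
 [ 0.5453  0.0367  0.003 ]
 [ 0.5292 -0.1532  0.003 ]
 [ 0.3412 -0.1353  0.003 ]] [ 0.44317142 -0.04981339  0.003     ] [np.float64(0.18850666027842514), np.float64(0.18887419104124772), np.float64(0.19057369960673382), np.float64(0.18890846913719525)]
```

arm_command:
  slide:
    - [-0.02,-0.024,-0.004]
    - [-0.02,-0.024,-0.004]
    - [-0.02,-0.024,-0.004]
    - [-0.02,-0.024,-0.004]
    - [-0.02,-0.024,-0.004]
    - [-0.02,-0.024,-0.004]
    - [-0.02,-0.024,-0.004]
    - [-0.02,-0.024,-0.004]
  angular:
    - [0,0,0]
    - [0,0,0]
    - [0,0,0]
    - [0,0,0]
    - [0,0,0]
    - [0,0,0]
    - [0,0,0]
    - [0,0,0]
  hand: [0.08,0.08,0.07,0.065,0.06,0.06,0.06,0.06]
  squeeze: 40

```text
time: 0.95
tool_pos: [0.3457, 0.365, 0.2663]
tcp_rot: [-0.659, -3.068, 0.013]
wrist_force: [0.7, 0.3, -0.8]
width: 0.702
```

Run:
```python
from goto import *
snap('wrist','w1')
rel((.378,.268,.25))
```

```text
t 1.0 tcp [0.3468 0.3613 0.2669] world d [ 0.0312 -0.0933 -0.0169] TOOL d mm [-66.8 -71.9  17.8] w 0.697 F [-0.5 -3.   0.4] q [ 0.76 -0.08  1.93 -0.01  1.31 -0.38]
toolx [-0.911  0.412 -0.001] tooly [ 0.412  0.911 -0.012] z [-0.004 -0.011 -1.   ]
yaw toolx 155.67 turn deg [-0.67  0.06 -0.  ]
```

View pics/w1.png

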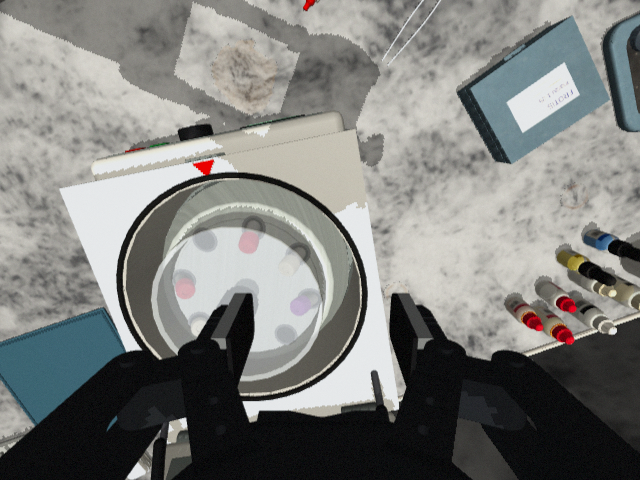

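arm_command:
  slide:
    - [-0.01,-0.011,0]
    - [-0.01,-0.011,0]
    - [-0.01,-0.011,0]
    - [-0.01,-0.011,0]
    - [-0.01,-0.01,0]
    - [-0.01,-0.01,0]
    - [0,0,0]
    - [0,0,0]
  angular:
    - [-0.6,0,0]
    - [0,0,0]
    - [0,0,0]
    - [0,0,0]
    - [0,0,0]
    - [0,0,0]
    - [0,0,0]
    - [0,0,0]
  hand: [0.06,0.06,0.06,0.06,0.06,0.06,0.06,0.06]

```text
time: 1.8
tool_pos: [0.3756, 0.2728, 0.2659]
tcp_rot: [-0.667, -3.069, 0.003]
wrist_force: [-0.5, -0.2, -0.4]
width: 0.7
```

Run:
```python
from goto import *
from m import cents
im,c=snap('wrist','w2')
print(cents(im,(104,140,60),(125,255,255)))
rel((.378,.268,.25))
```

```text
([(array([319.9, 253.1]), [298, 227, 45, 53, 1888])], array([[0, 0, 0, ..., 0, 0, 0],
       [0, 0, 0, ..., 0, 0, 0],
       [0, 0, 0, ..., 0, 0, 0],
       ...,
       [0, 0, 0, ..., 0, 0, 0],
       [0, 0, 0, ..., 0, 0, 0],
       [0, 0, 0, ..., 0, 0, 0]], shape=(480, 640), dtype=int32))
t 1.85 tcp [0.3756 0.2729 0.2659] world d [ 0.0024 -0.0049 -0.0159] TOOL d mm [-4.3 -3.4 15.9] w 0.703 F [-0.3  0.2 -0.3] q [ 0.58 -0.16  2.   -0.    1.3  -0.57]
toolx [-0.91   0.415  0.001] tooly [ 0.415  0.91  -0.002] z [-0.002 -0.002 -1.   ]
yaw toolx 155.5 turn deg [-0.13 -0.04  0.  ]
```

View pics/w2.png

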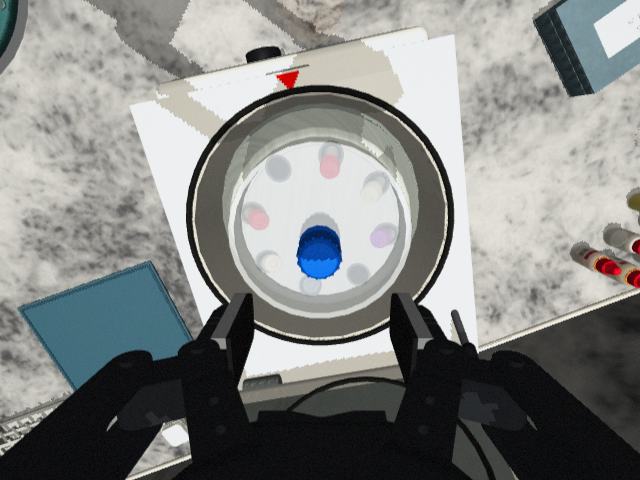

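The wrist view shows the blue knob between the jaws (blob 298–343 × 227–280, top face near (320,258)), with the red mark at about (288,80).

Run:
```python
from m import *
T,ct=load('top0')
rd=lambda c,u: (u,)
out={}
for f in ['w1','w2','top0']:
    im,c=load(f); r=[x for x in cents(im,(0,150,120),(8,255,255),15)[0]]
    print(f,[(x[0],x[1]) for x in r][:4])
im,c=load('w2'); 
hsv=cv2.cvtColor(im,cv2.COLOR_RGB2HSV)
print(hsv[225:283:3,320].tolist())
for lo in (150,170,190,200): print(lo,cents(im,(100,140,lo),(125,255,255),100)[0])
for lo in (150,170,190): print(lo,cents(T,(100,140,lo),(125,255,255),50)[0])
```

```text
w1 [(array([309.2,   4.1]), [304, 0, 12, 11, 67]), (array([205.5, 167.4]), [195, 161, 20, 15, 174])]
w2 [(array([289.3,  79.4]), [278, 72, 22, 17, 218])]
top0 [(array([173.8, 351. ]), [171, 348, 6, 6, 22]), (array([ 89.8, 416.6]), [61, 400, 58, 35, 215])]
[[109, 78, 167], [109, 231, 129], [110, 236, 79], [108, 226, 79], [109, 229, 90], [108, 247, 135], [109, 247, 153], [108, 242, 170], [108, 240, 166], [108, 236, 171], [108, 252, 165], [108, 249, 169], [106, 223, 241], [106, 226, 241], [106, 232, 242], [106, 233, 241], [106, 234, 240], [106, 235, 240], [109, 33, 196], [109, 10, 206]]
150 [(array([319.8, 261.9]), [298, 244, 45, 36, 1123])]
170 [(array([320., 268.]), [301, 258, 39, 22, 617])]
190 [(array([319.9, 268.1]), [301, 259, 38, 21, 572])]
200 [(array([319.9, 267.8]), [302, 259, 37, 20, 546])]
150 [(array([179.1, 283.3]), [172, 276, 15, 16, 196])]
170 [(array([178.8, 283.1]), [172, 276, 15, 15, 180])]
190 [(array([178.5, 283.1]), [172, 277, 14, 13, 151])]
```

Run:
```python
from m import *
T,ct=load('top0'); W,cw=load('w2'); W1,c1=load('w1')
a=cents(W,(100,140,120),(125,255,255),100)[0][0]; print(a)
uw=(a[1][0]+a[1][2]/2-.5, a[1][1]+a[1][3]/2-.5)
ut=(178.7,283.1)
# enclosing circle of top face
for u in [a[0],uw,(320,258.5)]:
  print('knob',u,tri([(ct,*ut),(cw,*u)]), onz(cw,*u,.189),onz(ct,*ut,.189))
print('tri',tri([(ct,173.8,351),(cw,289.3,79.4),(c1,205.5,167.4)]))
for n,g0,c,cc,rr in [('w2',W,cw,(320.5,214),(100,165))]:
    g=cv2.cvtColor(g0,cv2.COLOR_RGB2GRAY);P=[]
    for a in np.linspace(0,2*np.pi,160,endpoint=False):
        r=np.arange(rr[1],rr[0],-.25); us=cc[0]+r*np.cos(a);vs=cc[1]+r*np.sin(a)
        pr=cv2.remap(g,us.astype(np.float32)[None],vs.astype(np.float32)[None],1)[0]
        k=np.argmax(pr<90)
        if pr[:8].min()>130 and k: P.append(onz(c,us[k],vs[k],.112)[:2])
    P=np.array(P)
    for _ in range(5):
        A=np.c_[2*P,np.ones(len(P))];s=np.linalg.lstsq(A,(P**2).sum(1),rcond=None)[0];R=np.sqrt(s[2]+s[0]**2+s[1]**2);e=np.linalg.norm(P-s[:2],axis=1)-R;P=P[abs(e)<max(.001,1.5*e.std())]
    print('bowl',s[:2],R,len(P),e.std())
    for c,u in [(cw,(289.3,79.4)),(c1,(205.5,167.4))]:
        t=onz(c,*u,.112)[:2];d=s[:2]-t;print('tri',t,np.linalg.norm(d),np.degrees(np.arctan2(d[1],d[0])))
```

```text
(array([319.8, 259.2]), [298, 238, 45, 42, 1359])
knob [319.8 259.2] (array([0.37846874, 0.26952609, 0.18517726]), [array([-0.5, -0.6]), array([-1.6, -0.9])]) [0.37819056 0.27087014 0.189     ] [0.37749818 0.26780499 0.189     ]
knob (320.0, 258.5) (array([0.37844036, 0.26972546, 0.18420313]), [array([-0.5, -0.5]), array([-1.6, -0.8])]) [0.37780562 0.27118837 0.189     ] [0.37749818 0.26780499 0.189     ]
knob (320, 258.5) (array([0.37844036, 0.26972546, 0.18420313]), [array([-0.5, -0.5]), array([-1.6, -0.8])]) [0.37780562 0.27118837 0.189     ] [0.37749818 0.26780499 0.189     ]
tri (array([0.26171398, 0.2968593 , 0.10932864]), [array([-0.4, -0.5]), array([-1.1,  0.5]), array([-0.1, -1.1])])
bowl [0.37895185 0.26966173] 0.11399868710072408 108 0.0001374490778368435
tri [0.26214882 0.29789507] 0.12016684515941109 -13.5887427803298
tri [0.26268563 0.29738151] 0.11952497821150897 -13.409910035384815
```

arm_command:
  slide:
    - [-0.0036,-0.002,0.01]
    - [0,0,0.015]
    - [0,0,0.015]
    - [0,0,0.015]
    - [0,0,0.015]
    - [0,0,0.015]
    - [0,0,0.008]
    - [0,0,0]
  angular:
    - [0,0,0]
    - [0,0,0]
    - [0,0,0]
    - [0,0,0]
    - [0,0,0]
    - [0,0,0]
    - [0,0,0]
    - [0,0,0]
  hand: [0.055,0.055,0.055,0.055,0.055,0.055,0.055,0.055]

```text
time: 2.65
tool_pos: [0.3761, 0.2719, 0.1649]
tcp_rot: [-0.656, -3.069, 0.005]
wrist_force: [0.4, 0.2, 0.3]
width: 0.644
```

Run:
```python
from goto import *
im,c=snap('wrist','w3')
rel((.378,.2695,.169))
```

```text
t 2.7 tcp [0.3763 0.2721 0.1654] world d [ 0.0017 -0.0026  0.0036] TOOL d mm [-2.6 -1.7 -3.6] w 0.645 F [ 0.3  0.2 -0.6] q [ 0.57 -0.08  2.12  0.    1.11 -0.58]
toolx [-0.913  0.409  0.002] tooly [ 0.409  0.913 -0.003] z [-0.004 -0.002 -1.   ]
yaw toolx 155.85 turn deg [-0.19 -0.14  0.  ]
```

View pics/w3.png

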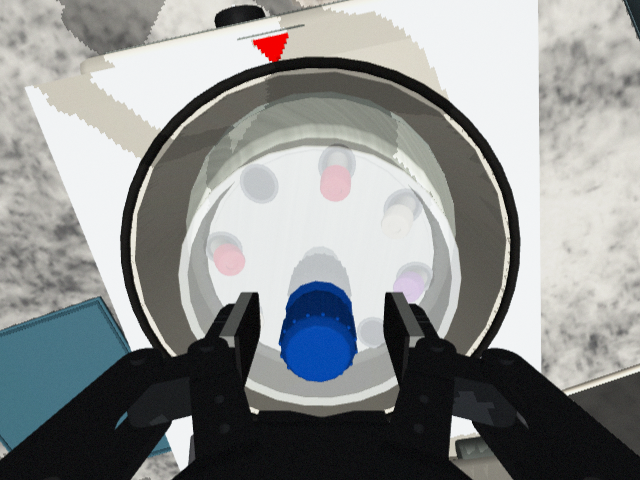

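The knob sits between the jaws at about (318,335). Now a small correction, then close.

arm_command:
  slide:
    - [-0.0026,-0.0017,-0.0036]
    - [-0.001,-0.0006,0]
    - [0,0,0]
    - [0,0,0]
    - [0,0,0]
    - [0,0,0]
    - [0,0,0]
    - [0,0,0]
  angular:
    - [0,0,0]
    - [0,0,0]
    - [0,0,0]
    - [0,0,0]
    - [0,0,0]
    - [0,0,0]
    - [0,0,0]
    - [0,0,0]
  hand: [0.055,0.055,0.04,0.03,0.02,0.02,0.02,0.02]
  squeeze: 40

```text
time: 3.5
tool_pos: [0.3808, 0.2694, 0.1725]
tcp_rot: [0.657, 3.071, 0.002]
wrist_force: [0.3, 0.8, -0.0]
width: 0.32
```

Run:
```python
from goto import *
rel((.378,.2695,.169))
```

```text
t 3.5 tcp [0.3808 0.2694 0.1725] world d [-0.0028  0.0001 -0.0035] TOOL d mm [ 2.6 -1.   3.5] w 0.32 F [ 0.3  0.8 -0. ] q [ 0.56 -0.08  2.11  0.    1.11 -0.59]
toolx [-0.913  0.409 -0.001] tooly [0.409 0.913 0.001] z [ 0.001  0.001 -1.   ]
yaw toolx 155.86 turn deg [0.08 0.04 0.  ]
```

arm_command:
  slide:
    - [0,0,-0.003]
    - [0,0,-0.006]
    - [0,0,-0.012]
    - [0,0,-0.018]
    - [0,0,-0.018]
    - [0,0,-0.018]
    - [0,0,-0.018]
    - [0,0,-0.012]
  angular:
    - [0,0,0]
    - [0,0,0]
    - [0,0,0]
    - [0,0,0]
    - [0,0,0]
    - [0,0,0]
    - [0,0,0]
    - [0,0,0]
  hand: [0.02,0.02,0.02,0.02,0.02,0.02,0.02,0.02]

```text
time: 4.3
tool_pos: [0.3794, 0.2687, 0.2839]
tcp_rot: [-0.656, -3.071, 0.001]
wrist_force: [-0.4, -0.8, -1.5]
width: 0.324
```

Run:
```python
from goto import *
im,c=snap('wrist','w4')
rel((.443,-.05,.29))
im,c=snap('top','t4')
```

```text
t 4.35 tcp [0.3804 0.2693 0.2861] world d [ 0.0626 -0.3193  0.0039] TOOL d mm [-187.7 -265.8   -4.3] w 0.323 F [-0.3  0.6  0. ] q [ 0.56 -0.17  1.97  0.    1.34 -0.59]
toolx [-0.913  0.409 -0.001] tooly [0.409 0.913 0.002] z [ 0.002  0.001 -1.   ]
yaw toolx 155.88 turn deg [0.11 0.06 0.  ]
```

View pics/w4.png

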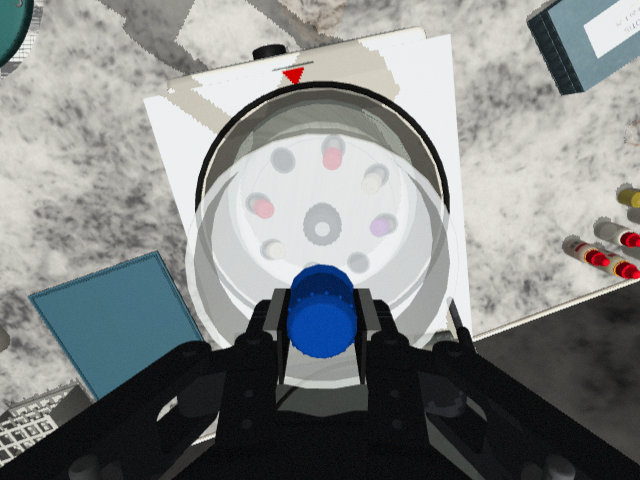

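View pics/t4.png

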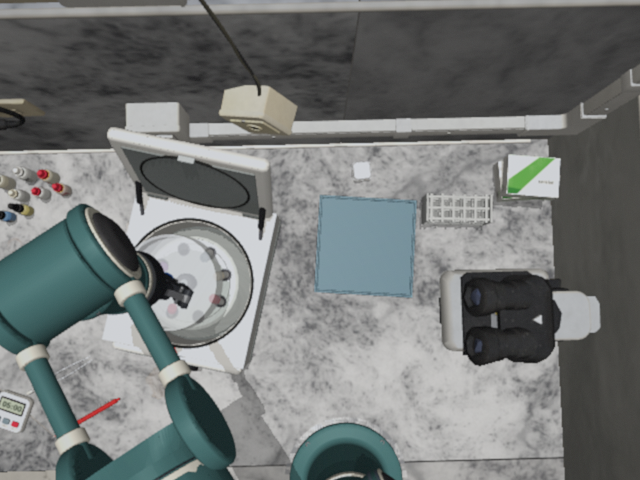

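The dome hangs level in the jaws (wrist view) about 113 mm up. The rotor's own knob (322,225) and the purple cap (383,227) show below it.

arm_command:
  slide:
    - [-0.003,-0.01,0]
    - [-0.006,-0.018,0]
    - [-0.008,-0.024,0]
    - [-0.008,-0.024,0]
    - [-0.008,-0.024,0]
    - [-0.008,-0.024,0]
    - [-0.008,-0.024,0]
    - [-0.008,-0.024,0]
  angular:
    - [0,0,0]
    - [0,0,0]
    - [0,0,0]
    - [0,0,0]
    - [0,0,0]
    - [0,0,0]
    - [0,0,0]
    - [0,0,0]
  hand: [0.02,0.02,0.02,0.02,0.02,0.02,0.02,0.02]

```text
time: 5.2
tool_pos: [0.3552, 0.0796, 0.2756]
tcp_rot: [-0.644, -3.063, 0.013]
wrist_force: [0.3, -0.3, -1.3]
width: 0.329
```

Run:
```python
from goto import *
rel((.443,-.05,.29))
```

```text
t 5.2 tcp [0.3552 0.0796 0.2756] world d [ 0.0878 -0.1296  0.0144] TOOL d mm [-132.4  -83.4  -14.8] w 0.329 F [ 0.3 -0.3 -1.3] q [ 0.16 -0.37  2.14 -0.    1.39 -1.  ]
toolx [-0.915  0.403  0.01 ] tooly [ 0.403  0.915 -0.011] z [-0.013 -0.006 -1.   ]
yaw toolx 156.25 turn deg [-0.62 -0.57  0.  ]
```

arm_command:
  slide:
    - [-0.02,-0.012,0]
    - [-0.02,-0.013,0]
    - [-0.02,-0.013,0]
    - [-0.02,-0.013,0]
    - [-0.02,-0.013,0]
    - [-0.02,-0.012,0]
    - [-0.012,-0.007,0]
    - [0,0,0]
  angular:
    - [-0.3,-0.3,0]
    - [-0.3,-0.3,0]
    - [0,0,0]
    - [0,0,0]
    - [0,0,0]
    - [0,0,0]
    - [0,0,0]
    - [0,0,0]
  hand: [0.02,0.02,0.02,0.02,0.02,0.02,0.02,0.02]

```text
time: 6.0
tool_pos: [0.4343, -0.0613, 0.2645]
tcp_rot: [-0.652, -3.056, 0.008]
wrist_force: [-1.2, 2.1, -1.0]
width: 0.321
```

Run:
```python
from goto import *
rel((.443,-.05,.10))
im,c=snap('top','t5');im,c=snap('wrist','w5')
```

```text
t 6.0 tcp [ 0.4343 -0.0613  0.2645] world d [ 0.0087  0.0113 -0.1645] TOOL d mm [ -5.9  15.2 164.3] w 0.321 F [-1.2  2.1 -1. ] q [-0.19 -0.2   2.04 -0.    1.32 -1.34]
toolx [-0.913  0.408  0.015] tooly [ 0.408  0.913 -0.008] z [-0.017 -0.001 -1.   ]
yaw toolx 155.92 turn deg [-0.48 -0.87  0.  ]
```

View pics/t5.png

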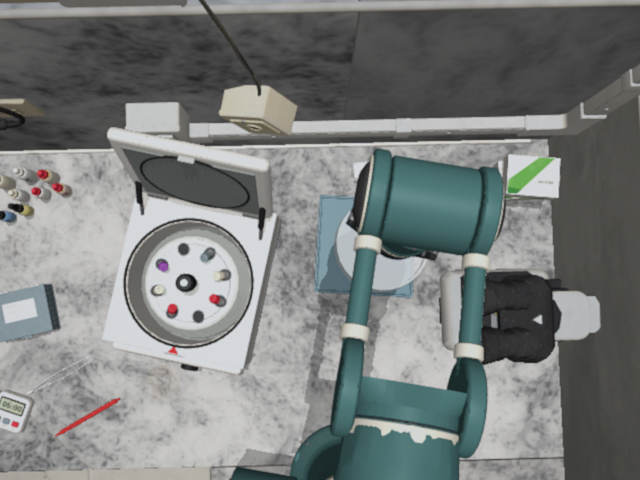

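View pics/w5.png

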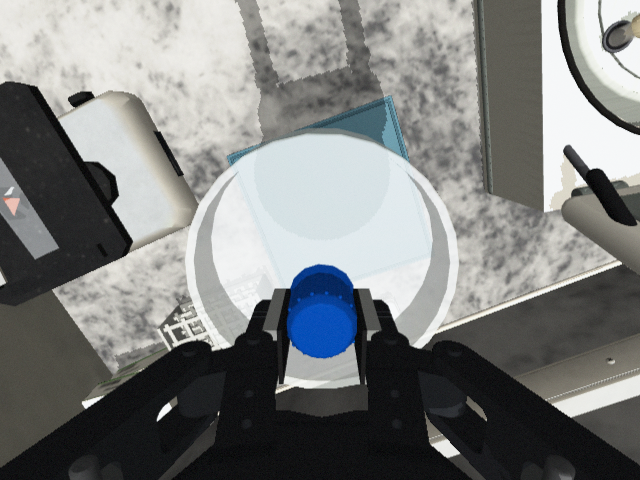

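Run:
```python
from goto import *
im,c=snap('scene','s5')
```

```text
(no output)
```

View pics/s5.png

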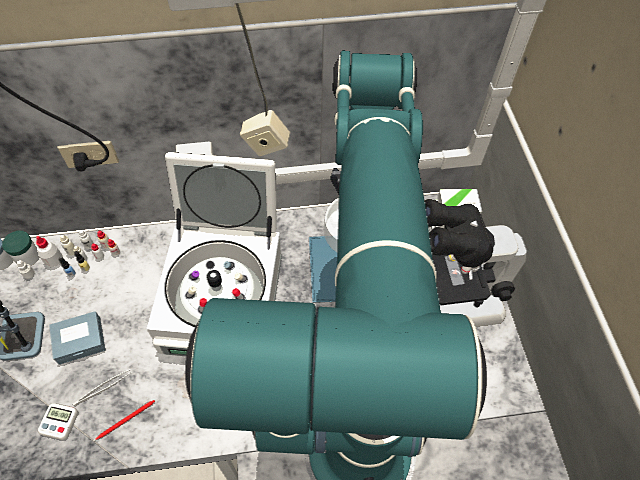

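arm_command:
  slide:
    - [-0.003,0.006,0]
    - [-0.003,0.006,0.005]
    - [0,0.003,0.012]
    - [0,0,0.012]
    - [0,0,0.012]
    - [0,0,0.012]
    - [0,0,0.006]
    - [0,0,0]
  angular:
    - [-0.3,-0.5,0]
    - [-0.2,-0.4,0]
    - [0,0,0]
    - [0,0,0]
    - [0,0,0]
    - [0,0,0]
    - [0,0,0]
    - [0,0,0]
  hand: [0.02,0.02,0.02,0.02,0.02,0.02,0.02,0.02]

```text
time: 6.95
tool_pos: [0.4438, -0.0437, 0.199]
tcp_rot: [-0.644, -3.074, -0.004]
wrist_force: [-1.2, 0.3, -1.5]
width: 0.326
```

Run:
```python
from goto import *
rel((.443,-.05,.0855))
im,c=snap('wrist','w6');im,c=snap('top','t6')
```

```text
t 6.95 tcp [ 0.4438 -0.0437  0.199 ] world d [-0.0008 -0.0063 -0.1135] TOOL d mm [ -1.9  -6.3 113.5] w 0.326 F [-1.2  0.3 -1.5] q [-0.16 -0.15  2.12  0.    1.18 -1.31]
toolx [-0.916  0.402  0.001] tooly [0.402 0.916 0.002] z [-0.     0.002 -1.   ]
yaw toolx 156.32 turn deg [ 0.12 -0.06 -0.  ]
```

View pics/t6.png

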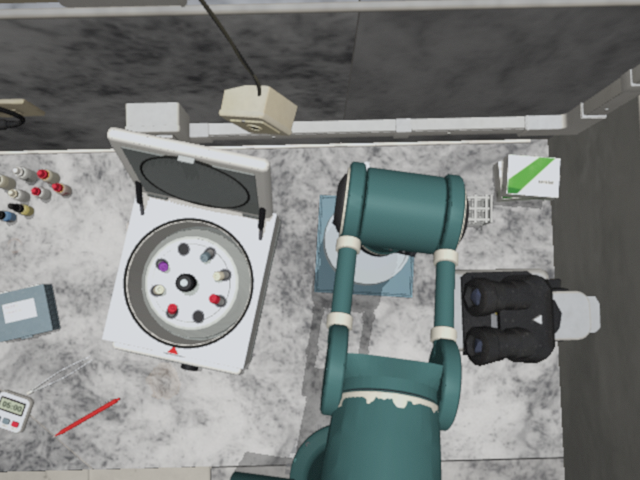

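View pics/w6.png

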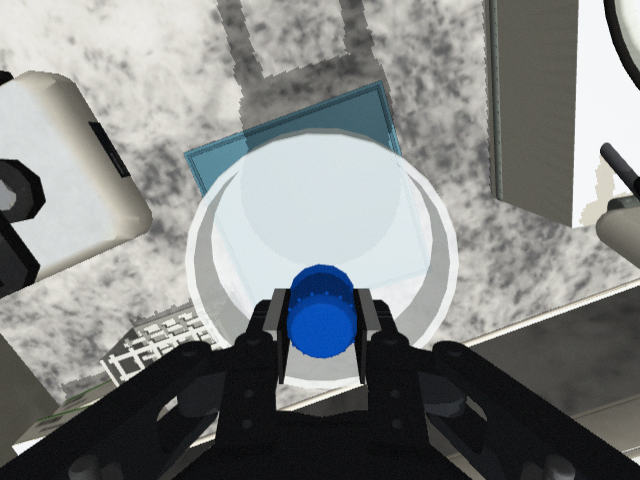

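The dome hangs over the mat, clear of the rack (left-bottom) and microscope. Lowering.

arm_command:
  slide:
    - [-0.002,-0.003,0.008]
    - [0,-0.003,0.012]
    - [0,0,0.014]
    - [0,0,0.014]
    - [0,0,0.014]
    - [0,0,0.012]
    - [0,0,0.008]
    - [0,0,0]
  angular:
    - [0,0,0]
    - [0,0,0]
    - [0,0,0]
    - [0,0,0]
    - [0,0,0]
    - [0,0,0]
    - [0,0,0]
    - [0,0,0]
  hand: [0.02,0.02,0.02,0.02,0.02,0.02,0.02,0.02]

```text
time: 7.85
tool_pos: [0.4459, -0.0528, 0.1142]
tcp_rot: [0.646, 3.068, 0.003]
wrist_force: [-0.3, 1.0, -1.2]
width: 0.319
```

Run:
```python
from goto import *
rel((.443,-.05,.0855))
im,c=snap('wrist','w7')
```

```text
t 7.85 tcp [ 0.4459 -0.0528  0.1142] world d [-0.0029  0.0028 -0.0287] TOOL d mm [ 3.9  1.3 28.7] w 0.319 F [-0.3  1.  -1.2] q [-0.17 -0.06  2.2   0.    0.99 -1.33]
toolx [-0.915  0.403 -0.006] tooly [0.403 0.915 0.003] z [ 0.007  0.001 -1.   ]
yaw toolx 156.21 turn deg [0.19 0.35 0.  ]
```

View pics/w7.png

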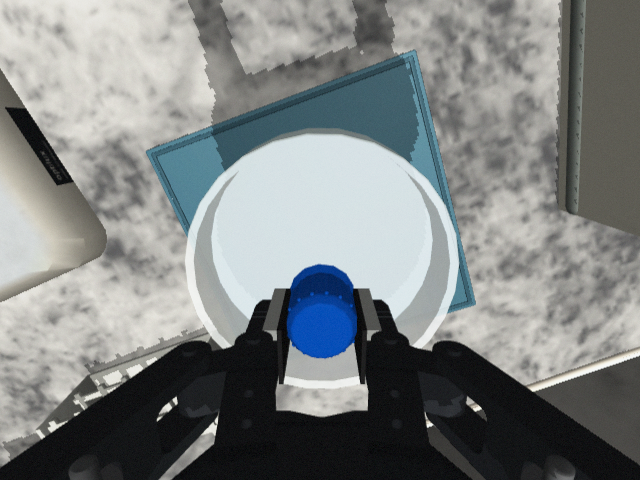

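arm_command:
  slide:
    - [0.002,0.001,0.006]
    - [0.002,0,0.006]
    - [0,0,0.005]
    - [0,0,0.004]
    - [0,0,0.003]
    - [0,0,0.002]
    - [0,0,0]
    - [0,0,0]
  angular:
    - [0,0.3,0]
    - [0,0,0]
    - [0,0,0]
    - [0,0,0]
    - [0,0,0]
    - [0,0,0]
    - [0,0,0]
    - [0,0,0]
  hand: [0.02,0.02,0.02,0.02,0.02,0.02,0.02,0.02]

```text
time: 8.7
tool_pos: [0.445, -0.0502, 0.0887]
tcp_rot: [0.646, 3.068, 0.005]
wrist_force: [-0.3, 0.0, -1.4]
width: 0.329
```

Run:
```python
from goto import *
rel((.443,-.05,.0855))
```

```text
t 8.7 tcp [ 0.445  -0.0502  0.0887] world d [-0.002   0.0002 -0.0032] TOOL d mm [ 1.9 -0.6  3.1] w 0.329 F [-0.3  0.  -1.4] q [-0.17 -0.02  2.22  0.    0.93 -1.33]
toolx [-0.915  0.403 -0.006] tooly [0.403 0.915 0.005] z [ 0.007  0.002 -1.   ]
yaw toolx 156.23 turn deg [0.26 0.32 0.  ]
```

arm_command:
  slide:
    - [0,0,0.001]
    - [0,0,0.001]
    - [0,0,0.001]
    - [0,0,0.001]
    - [0,0,0]
    - [0,0,0]
    - [0,0,0]
    - [0,0,0]
  angular:
    - [0.2,0.3,0]
    - [0,0,0]
    - [0,0,0]
    - [0,0,0]
    - [0,0,0]
    - [0,0,0]
    - [0,0,0]
    - [0,0,0]
  hand: [0.02,0.02,0.02,0.02,0.02,0.02,0.02,0.02]

```text
time: 9.5
tool_pos: [0.4461, -0.0504, 0.086]
tcp_rot: [0.646, 3.072, 0.001]
wrist_force: [-0.1, -0.7, -1.1]
width: 0.324
```

Run:
```python
from goto import *
rel((.443,-.05,.0855))
```

```text
t 9.5 tcp [ 0.4461 -0.0504  0.086 ] world d [-0.0031  0.0004 -0.0005] TOOL d mm [ 3.  -0.9  0.5] w 0.324 F [-0.1 -0.7 -1.1] q [-0.17 -0.01  2.22  0.    0.93 -1.33]
toolx [-0.915  0.403 -0.002] tooly [0.403 0.915 0.001] z [ 0.002  0.    -1.   ]
yaw toolx 156.23 turn deg [0.07 0.1  0.  ]
```

arm_command:
  slide:
    - [0,0,0.001]
    - [0,0,0.001]
    - [0,0,0.001]
    - [0,0,0]
    - [0,0,0]
    - [0,0,0]
    - [0,0,0]
    - [0,0,0]
  angular:
    - [0,0,0]
    - [0,0,0]
    - [0,0,0]
    - [0,0,0]
    - [0,0,0]
    - [0,0,0]
    - [0,0,0]
    - [0,0,0]
  hand: [0.02,0.02,0.02,0.02,0.02,0.02,0.02,0.02]

```text
time: 10.3
tool_pos: [0.4464, -0.0504, 0.0859]
tcp_rot: [0.647, 3.073, 0.001]
wrist_force: [-0.8, 0.5, 0.5]
width: 0.321
```

Run:
```python
from goto import *
rel((.443,-.05,.0855))
im,c=snap('wrist','w8');snap('top','t8')
```

```text
t 10.3 tcp [ 0.4464 -0.0504  0.0859] world d [-0.0034  0.0004 -0.0004] TOOL d mm [ 3.3 -1.   0.4] w 0.321 F [-0.8  0.5  0.5] q [-0.17 -0.01  2.22  0.    0.93 -1.33]
toolx [-0.915  0.403 -0.001] tooly [0.403 0.915 0.001] z [ 0.001  0.001 -1.   ]
yaw toolx 156.24 turn deg [0.06 0.05 0.  ]
```

View pics/w8.png

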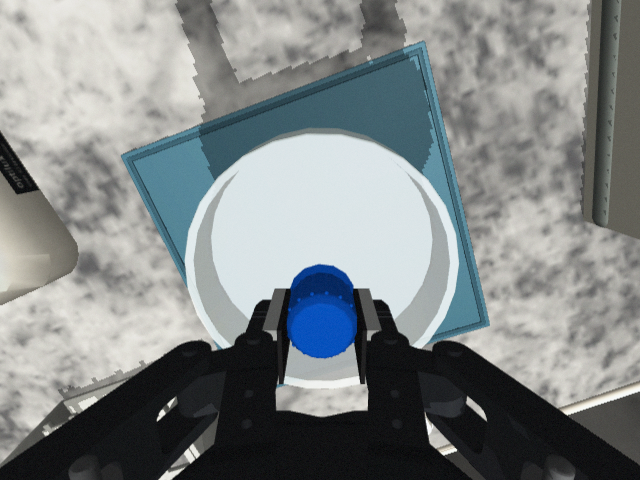

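Run:
```python
from h import *
im,c=load('w8')
for z in (.003,.008):
  L=onz(c,187,262,z);R=onz(c,459,258,z);T=onz(c,321,129,z);print(z,L,R,(L+R)/2,np.linalg.norm(L-R),T)
cor=[onz(c,*p,.003) for p in [(122,156),(425,41),(489,325)]];print(cor, (cor[0]+cor[2])/2, np.linalg.norm(cor[0]-cor[1]),np.linalg.norm(cor[1]-cor[2]))
```

```text
0.003 [ 0.41739288 -0.1349698   0.003     ] [0.48772996 0.03202614 0.003     ] [ 0.45256142 -0.05147183  0.003     ] 0.18120416033975706 [ 0.37592572 -0.01908231  0.003     ]
0.008 [ 0.41647101 -0.13232975  0.008     ] [0.48519944 0.0308469  0.008     ] [ 0.45083523 -0.05074142  0.008     ] 0.17705992449334204 [ 0.37595223 -0.01909267  0.008     ]
[array([ 0.34154973, -0.13626747,  0.003     ]), array([0.35648038, 0.05266239, 0.003     ]), array([0.54487682, 0.03656031, 0.003     ])] [ 0.44321328 -0.04985358  0.003     ] 0.18951890697887933 0.18908330186701997
```

Mat centre re-measured at (0.443, −0.050); the dome rests on it (force sign flipped, z stopped at 0.086). Releasing.

arm_command:
  slide:
    - [0,0,0]
    - [0,0,0]
    - [0,0,0]
    - [0,0,0]
    - [0,0,0]
    - [0,0,0]
    - [0,0,0]
    - [0,0,0]
  angular:
    - [0,0,0]
    - [0,0,0]
    - [0,0,0]
    - [0,0,0]
    - [0,0,0]
    - [0,0,0]
    - [0,0,0]
    - [0,0,0]
  hand: [0.03,0.034,0.04,0.046,0.052,0.058,0.058,0.058]

```text
time: 11.2
tool_pos: [0.4467, -0.0505, 0.0859]
tcp_rot: [0.647, 3.073, 0.001]
wrist_force: [-0.3, 0.3, 0.7]
width: 0.677
```

arm_command:
  slide:
    - [0,0,-0.005]
    - [0,0,-0.01]
    - [0,0,-0.015]
    - [0,0,-0.025]
    - [0,0,-0.03]
    - [0,0,-0.03]
    - [0,0,-0.03]
    - [0,0,-0.03]
  angular:
    - [0,0,0]
    - [0,0,0]
    - [0,0,0]
    - [0,0,0]
    - [0,0,0]
    - [0,0,0]
    - [0,0,0]
    - [0,0,0]
  hand: [0.058,0.058,0.058,0.058,0.058,0.058,0.058,0.058]

```text
time: 12.0
tool_pos: [0.4427, -0.05, 0.2671]
tcp_rot: [-0.646, -3.068, -0.001]
wrist_force: [0.5, -0.7, -0.2]
width: 0.676
```

Run:
```python
from goto import *
im,c=snap('wrist','w9')
rel((.36,.09,.27))
rel((.379,.2695,.27),yaw=90)
# rotor from t5/t6 in top view
from m import cents
for f in ['t5','t6']:
    im,c=load(f)
    P,_=cents(im[230:340,120:260],(125,60,40),(160,255,255),8); print(f,'purple',P)
    K,_=cents(im[265:300,165:205],(0,0,0),(179,255,60),20);print('knob',K)
```

```text
t 12.05 tcp [ 0.4459 -0.0505  0.2734] world d [-0.0859  0.1405 -0.0034] TOOL d mm [135.2  94.    3.2] w 0.679 F [ 2.1 -0.4  4.1] q [-0.17 -0.2   2.02  0.    1.32 -1.33]
toolx [-0.915  0.403 -0.003] tooly [0.403 0.915 0.002] z [ 0.003  0.    -1.   ]
yaw toolx 156.24 turn deg [0.09 0.16 0.  ]
t 12.05 tcp [ 0.4459 -0.0505  0.2734] world d [-0.0669  0.32   -0.0034] TOOL d mm [190.2 265.9   3.3] w 0.679 F [ 2.1 -0.4  4.1] q [-0.17 -0.2   2.02  0.    1.32 -1.33]
toolx [-0.915  0.403 -0.003] tooly [0.403 0.915 0.002] z [ 0.003  0.    -1.   ]
yaw toolx 156.24 turn deg [ 0.17  0.09 66.24]
t5 purple [(array([43.6, 36.8]), [39, 32, 10, 10, 77])]
knob [(array([26.5, 19.3]), [18, 11, 14, 16, 88])]
t6 purple [(array([43.6, 36.8]), [39, 32, 10, 10, 77])]
knob [(array([26.5, 19.2]), [18, 11, 14, 16, 88])]
```

View pics/w9.png

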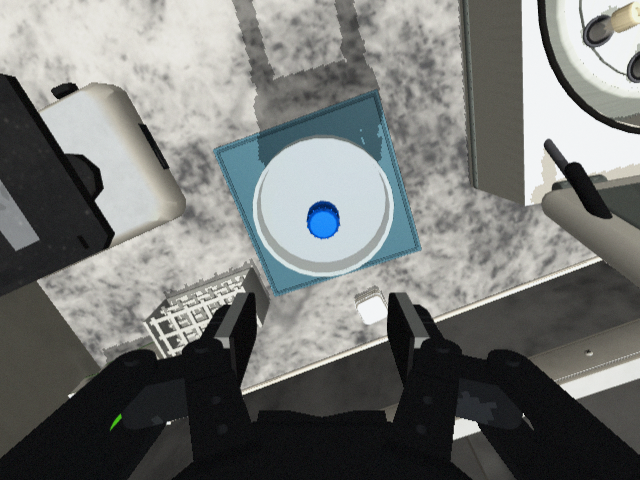

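The dome stands knob up, fully on the mat (base circle inside the mat outline), knob at (323,220). Now back to the centrifuge.

arm_command:
  slide:
    - [0.008,0.006,0]
    - [0.016,0.011,0]
    - [0.019,0.013,0]
    - [0.019,0.013,0]
    - [0.019,0.013,0]
    - [0.019,0.013,0]
    - [0.019,0.013,0]
    - [0.016,0.012,0]
  angular:
    - [0,0,0]
    - [0,0,0]
    - [0,0,0]
    - [0,0,0]
    - [0,0,0]
    - [0,0,0]
    - [0,0,0]
    - [0,0,0]
  hand: [0.058,0.058,0.058,0.058,0.058,0.058,0.058,0.058]

```text
time: 12.85
tool_pos: [0.3546, 0.0952, 0.2748]
tcp_rot: [0.654, 3.067, 0.003]
wrist_force: [0.4, 0.0, -0.3]
width: 0.678
```

arm_command:
  slide:
    - [0.006,0.018,0]
    - [0.008,0.024,0]
    - [0.008,0.024,0]
    - [0.008,0.024,0]
    - [0.008,0.024,0]
    - [0.008,0.024,0]
    - [0.008,0.024,0]
    - [0,0,0]
  angular:
    - [0,0,0]
    - [0,0,0]
    - [0,0,0]
    - [0,0,0]
    - [0,0,0]
    - [0,0,0]
    - [0,0,0]
    - [0,0,0]
  hand: [0.058,0.058,0.058,0.058,0.058,0.058,0.058,0.058]

```text
time: 13.65
tool_pos: [0.3609, 0.2738, 0.2706]
tcp_rot: [-0.649, -3.072, 0.002]
wrist_force: [0.6, -1.1, -0.1]
width: 0.679
```

Run:
```python
from goto import *
im,c=snap('wrist','w10')
rel((.379,.2695,.25),yaw=90)
```

```text
t 13.7 tcp [0.3606 0.2725 0.2704] world d [ 0.0184 -0.003  -0.0204] TOOL d mm [-18.1   4.8  20.3] w 0.676 F [-0.9  0.1 -0.3] q [ 0.59 -0.19  2.01 -0.    1.32 -0.56]
toolx [-0.915  0.405  0.002] tooly [ 0.405  0.915 -0.003] z [-0.003 -0.002 -1.   ]
yaw toolx 156.14 turn deg [-2.300e-01  2.000e-02  6.614e+01]
```

View pics/w10.png

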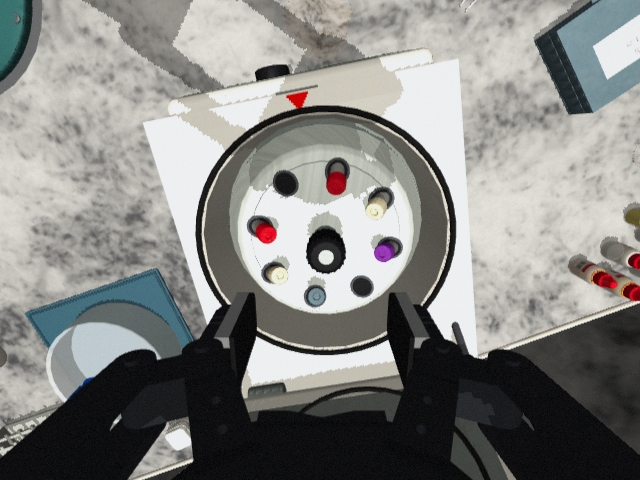

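The wrist view shows the bare rotor: black knob top disc (326,257), purple cap (386,251), red mark (297,100). Measuring angles from both views.

```bash
cat > rot.py <<'E'
from m import *
def purple(im,box=None):
    m=cents(im,(130,80,60),(160,255,255),30)[0]; return max(m,key=lambda x:x[1][4])
E
python3 - <<'E'
from rot import *
W,cw=load('w10');T,ct=load('t5')
for n,im,c in [('w',W,cw),('t',T,ct)]:
    print(n,'pur',[x for x in cents(im,(125,60,40),(160,255,255),20)[0]],'red',cents(im,(0,150,120),(8,255,255),15)[0])
hsv=cv2.cvtColor(W,cv2.COLOR_RGB2HSV)
print(hsv[240:275:2,326].tolist()); print(hsv[243:262:2,386].tolist())
cv2.imwrite('pics/z10.png',cv2.resize(W[80:300,220:440],None,fx=2.7,fy=2.7,interpolation=cv2.INTER_CUBIC)[:,:,::-1])
cv2.imwrite('pics/zt5.png',cv2.resize(T[225:365,110:270],None,fx=4,fy=4,interpolation=cv2.INTER_CUBIC)[:,:,::-1])
E
```

```text
w pur [(array([385.1, 252.6]), [375, 243, 21, 20, 329])] red [(array([298.6,  99.6]), [288, 93, 21, 16, 201])]
t pur [(array([163.6, 266.8]), [159, 262, 10, 10, 77])] red [(array([174.1, 351. ]), [172, 348, 5, 6, 20]), (array([ 90. , 416.5]), [61, 400, 58, 35, 211])]
[[120, 26, 20], [90, 15, 35], [0, 10, 49], [165, 10, 49], [160, 16, 49], [68, 10, 205], [66, 5, 238], [66, 5, 235], [68, 4, 235], [68, 4, 237], [68, 4, 231], [60, 3, 231], [56, 11, 168], [120, 11, 45], [135, 12, 42], [0, 7, 38], [60, 20, 26], [98, 4, 231]]
[[141, 188, 72], [143, 190, 82], [143, 184, 173], [143, 172, 188], [143, 173, 187], [143, 173, 183], [143, 174, 185], [143, 171, 183], [143, 170, 185], [141, 79, 187]]
```

View pics/z10.png

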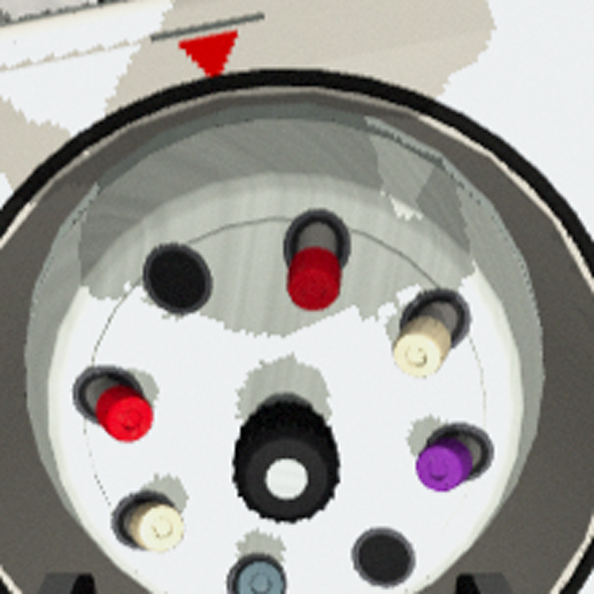

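View pics/zt5.png

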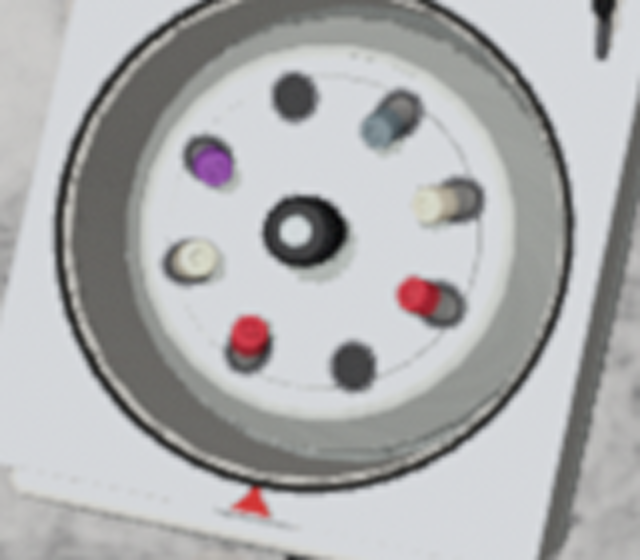

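```bash
cat >> rot.py <<'E'
def ang(f,pv=150,guess=None,verbose=True):
    im,c=load(f)
    hsv=cv2.cvtColor(im,cv2.COLOR_RGB2HSV)
    p=max(cents(im,(130,80,pv),(160,255,255),20)[0],key=lambda x:x[1][4])
    return im,c,p
def disc(im,guess,r=12,vlo=140):
    u0,v0=int(guess[0]-r),int(guess[1]-r)
    sub=cv2.cvtColor(im,cv2.COLOR_RGB2GRAY)[v0:v0+2*r,u0:u0+2*r]
    n,l,s,cc=cv2.connectedComponentsWithStats((sub>vlo).astype(np.uint8))
    i=l[r,r]; return cc[i]+[u0,v0],s[i]
E
python3 - <<'E'
from rot import *
W,cw,pw=ang('w10'); T,ct,pt=ang('t5',pv=100)
dw=disc(W,(326,257));dt=disc(T,(183.3,282.5),r=6)
print(pw,pt,dw,dt)
pur=tri([(cw,*pw[0]),(ct,*pt[0])]);kn=tri([(cw,*dw[0]),(ct,*dt[0])]);tr=tri([(cw,298.6,99.6),(ct,174.1,351)])
print('purple',pur,'knob',kn,'tri',tr)
A=lambda v:np.degrees(np.arctan2(v[1],v[0]))
for c,p,d,t in [(cw,pw[0],dw[0],(298.6,99.6)),(ct,pt[0],dt[0],(174.1,351))]:
    P=onz(c,*p,.1155);K=onz(c,*d,.147);t=onz(c,*t,.112)
    print('P',P,'K',K,'t',t,'r',np.linalg.norm((P-K)[:2]),np.linalg.norm((t-K)[:2]),'angP',A(P-K),'angT',A(t-K),'diff',A(t-K)-A(P-K))
E
```

```text
(array([383.2, 254.2]), [375, 247, 17, 16, 208]) (array([163.8, 267.1]), [159, 263, 10, 9, 71]) (array([325.77094972, 256.93854749]), array([  4,   5,  16,  15, 179], dtype=int32)) (array([183.42857143, 282.32653061]), array([ 3,  3,  8,  8, 49], dtype=int32))
purple (array([0.40711952, 0.31191691, 0.11562972]), [array([-1.2, -0.3]), array([-0.5, -0.3])]) knob (array([0.37900777, 0.26978658, 0.14752329]), [array([-0.1, -0. ]), array([-0., -0.])]) tri (array([0.26062739, 0.29769345, 0.1013455 ]), [array([-0.3, -0.7]), array([ 0. , -0.4])])
P [0.40783348 0.3127863  0.1155    ] K [0.37922168 0.26974616 0.147     ] t [0.26231661 0.29795761 0.112     ] r 0.05168257823252901 0.12026088731391435 angP 56.3852304106387 angT 166.43281468768114 diff 110.04758427704245
P [0.40655114 0.3110266  0.1155    ] K [0.37897714 0.26987387 0.147     ] t [0.26113221 0.29506489 0.112     ] r 0.04953657836132856 0.12050732791396922 angP 56.17630948670567 angT 167.93381619364456 diff 111.7575067069389
```

arm_command:
  slide:
    - [0,0,0]
    - [0,0,0]
    - [0,0,0]
    - [0,0,0]
    - [0,0,0]
    - [0,0,0]
    - [0,0,0]
    - [0,0,0]
  angular:
    - [0,0,5]
    - [0,0,8.5]
    - [0,0,8.5]
    - [0,0,8.5]
    - [0,0,8.5]
    - [0,0,8.5]
    - [0,0,8.5]
    - [0,0,8.5]
  hand: [0.058,0.058,0.058,0.058,0.058,0.058,0.058,0.058]

```text
time: 14.5
tool_pos: [0.3544, 0.2639, 0.267]
tcp_rot: [2.209, 2.233, -0.024]
wrist_force: [0.3, 0.7, 0.0]
width: 0.678
```

Run:
```python
from goto import *
rel((.379,.2698,.18))
```

```text
t 14.5 tcp [0.3544 0.2639 0.267 ] world d [ 0.0246  0.0059 -0.087 ] TOOL d mm [ 6.5 25.5 86.6] w 0.678 F [0.3 0.7 0. ] q [ 0.59 -0.2   2.03 -0.    1.32  0.58]
toolx [-0.011  1.    -0.011] tooly [ 1.     0.011 -0.011] z [-0.01  -0.011 -1.   ]
yaw toolx 90.63 turn deg [-0.61  0.61 -0.  ]
```

arm_command:
  slide:
    - [0.001,0.005,0]
    - [0.002,0.007,0.005]
    - [0.002,0.007,0.01]
    - [0.001,0.006,0.015]
    - [0,0,0.015]
    - [0,0,0.015]
    - [0,0,0.01]
    - [0,0,0]
  angular:
    - [-0.6,0.6,0]
    - [0,0,0]
    - [0,0,0]
    - [0,0,0]
    - [0,0,0]
    - [0,0,0]
    - [0,0,0]
    - [0,0,0]
  hand: [0.058,0.058,0.058,0.058,0.058,0.058,0.058,0.058]

```text
time: 15.3
tool_pos: [0.3814, 0.2672, 0.1899]
tcp_rot: [2.196, 2.246, -0.004]
wrist_force: [-0.4, -0.1, -0.9]
width: 0.677
```

Run:
```python
from goto import *
rel((.379,.2698,.131))
```

```text
t 15.3 tcp [0.3814 0.2672 0.1899] world d [-0.0024  0.0026 -0.0589] TOOL d mm [ 2.7 -2.3 58.9] w 0.677 F [-0.4 -0.1 -0.9] q [ 0.56 -0.1   2.09 -0.    1.15  0.54]
toolx [-0.022  1.    -0.002] tooly [ 1.     0.022 -0.001] z [-0.001 -0.002 -1.   ]
yaw toolx 91.28 turn deg [-0.07  0.11 -0.  ]
```

arm_command:
  slide:
    - [0.002,-0.002,0.006]
    - [0.001,0,0.01]
    - [0,0,0.012]
    - [0,0,0.012]
    - [0,0,0.01]
    - [0,0,0.006]
    - [0,0,0.002]
    - [0,0,0]
  angular:
    - [0,0,0]
    - [0,0,0]
    - [0,0,0]
    - [0,0,0]
    - [0,0,0]
    - [0,0,0]
    - [0,0,0]
    - [0,0,0]
  hand: [0.058,0.058,0.058,0.058,0.058,0.058,0.058,0.058]

```text
time: 16.1
tool_pos: [0.3797, 0.2707, 0.1273]
tcp_rot: [2.194, 2.248, -0.002]
wrist_force: [0.2, 0.2, 0.5]
width: 0.679
```

Run:
```python
from goto import *
rel((.379,.2698,.131))
snap('wrist','w11')
```

```text
t 16.1 tcp [0.3797 0.2707 0.1273] world d [-0.0007 -0.0009  0.0037] TOOL d mm [-0.9 -0.8 -3.7] w 0.679 F [0.2 0.2 0.5] q [ 0.57 -0.03  2.15 -0.    1.02  0.54]
toolx [-0.024  1.    -0.001] tooly [ 1.     0.024 -0.001] z [-0.    -0.001 -1.   ]
yaw toolx 91.39 turn deg [-0.03  0.08 -0.  ]
```

View pics/w11.png

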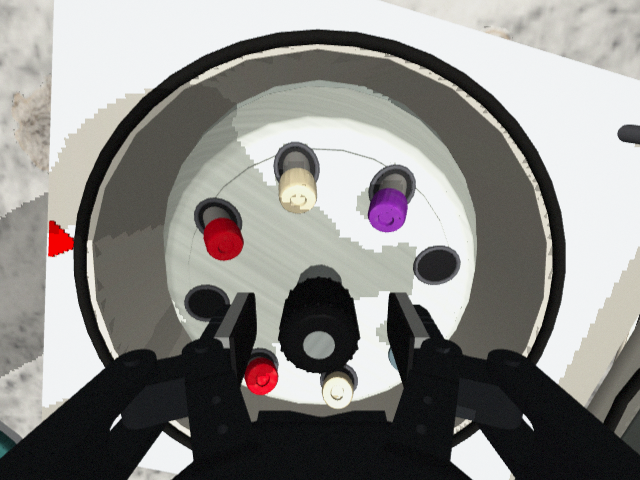

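The knob (318,330) is between the jaws and the caps are clear of the fingers. Raising about 3 mm, then closing.

arm_command:
  slide:
    - [-0.001,-0.001,-0.002]
    - [0,0,-0.001]
    - [0,0,0]
    - [0,0,0]
    - [0,0,0]
    - [0,0,0]
    - [0,0,0]
    - [0,0,0]
  angular:
    - [0,0,0]
    - [0,0,0]
    - [0,0,0]
    - [0,0,0]
    - [0,0,0]
    - [0,0,0]
    - [0,0,0]
    - [0,0,0]
  hand: [0.058,0.058,0.05,0.04,0.03,0.02,0.02,0.02]
  squeeze: 60

```text
time: 16.95
tool_pos: [0.3786, 0.2704, 0.1332]
tcp_rot: [-2.195, -2.247, -0.001]
wrist_force: [-0.8, -0.1, 0.4]
width: 0.352
```

Run:
```python
from goto import *
rel((.379,.2698,.131))
```

```text
t 16.95 tcp [0.3786 0.2704 0.1332] world d [ 0.0004 -0.0006 -0.0022] TOOL d mm [-0.6  0.4  2.2] w 0.352 F [-0.8 -0.1  0.4] q [ 0.57 -0.04  2.15  0.    1.03  0.54]
toolx [-0.024  1.     0.001] tooly [ 1.     0.024 -0.   ] z [-0.     0.001 -1.   ]
yaw toolx 91.36 turn deg [-0.01 -0.03  0.  ]
```

Gripped at about 30 mm opening. Turning counter-clockwise, slowly.

arm_command:
  slide:
    - [0,0,0]
    - [0,0,0]
    - [0,0,0]
    - [0,0,0]
    - [0,0,0]
    - [0,0,0]
    - [0,0,0]
    - [0,0,0]
  angular:
    - [0,0,-1]
    - [0,0,-1.5]
    - [0,0,-2]
    - [0,0,-2]
    - [0,0,-2]
    - [0,0,-2]
    - [0,0,-1.5]
    - [0,0,-1]
  hand: [0.02,0.02,0.02,0.02,0.02,0.02,0.02,0.02]

```text
time: 17.75
tool_pos: [0.3784, 0.2704, 0.1332]
tcp_rot: [-1.904, -2.498, 0.0]
wrist_force: [-0.9, -0.4, 1.2]
width: 0.344
```

Run:
```python
from goto import *
rel((.379,.2698,.133))
snap('wrist','w12')
```

```text
t 17.75 tcp [0.3784 0.2704 0.1332] world d [ 0.0006 -0.0006 -0.0002] TOOL d mm [-0.7  0.5  0.2] w 0.344 F [-0.9 -0.4  1.2] q [ 0.57 -0.04  2.15  0.    1.04  0.3 ]
toolx [-0.265  0.964  0.001] tooly [ 0.964  0.265 -0.001] z [-0.001  0.    -1.   ]
yaw toolx 105.38 turn deg [-0.05 -0.04  0.  ]
```

View pics/w12.png

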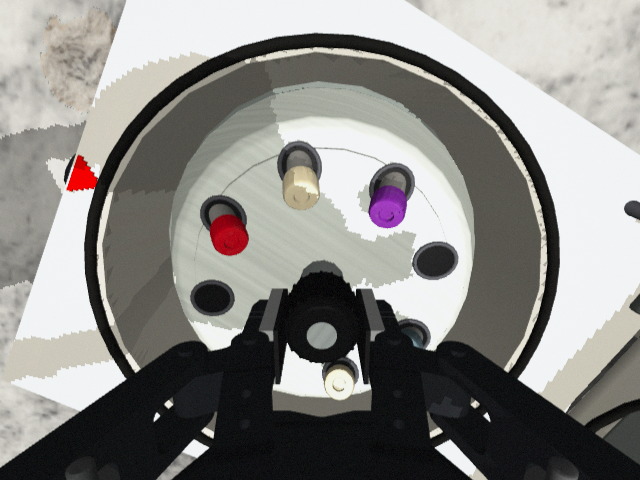

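The purple cap stays at (388,207) in the wrist image while the tool has turned 14°, so the rotor follows without slip.

arm_command:
  slide:
    - [0,0,0]
    - [0,0,0]
    - [0,0,0]
    - [0,0,0]
    - [0,0,0]
    - [0,0,0]
    - [0,0,0]
    - [0,0,0]
  angular:
    - [0,0,-1.5]
    - [0,0,-2.5]
    - [0,0,-2.5]
    - [0,0,-2.5]
    - [0,0,-2.5]
    - [0,0,-2.5]
    - [0,0,-2.5]
    - [0,0,-2.5]
  hand: [0.02,0.02,0.02,0.02,0.02,0.02,0.02,0.02]

```text
time: 18.6
tool_pos: [0.378, 0.2702, 0.1332]
tcp_rot: [-1.435, -2.793, 0.001]
wrist_force: [-1.0, -1.0, 1.1]
width: 0.352
```

arm_command:
  slide:
    - [0,0,0]
    - [0,0,0]
    - [0,0,0]
    - [0,0,0]
    - [0,0,0]
    - [0,0,0]
    - [0,0,0]
    - [0,0,0]
  angular:
    - [0,0,-2.5]
    - [0,0,-2.5]
    - [0,0,-2.5]
    - [0,0,-2.5]
    - [0,0,-2.5]
    - [0,0,-2.5]
    - [0,0,-2]
    - [0,0,-1]
  hand: [0.02,0.02,0.02,0.02,0.02,0.02,0.02,0.02]

```text
time: 19.4
tool_pos: [0.3778, 0.27, 0.1332]
tcp_rot: [-0.948, -2.993, 0.001]
wrist_force: [-1.3, 0.5, 0.6]
width: 0.35
```

Run:
```python
from goto import *
rel((.379,.2698,.133))
```

```text
t 19.4 tcp [0.3778 0.27   0.1332] world d [ 0.0012 -0.0002 -0.0002] TOOL d mm [-1.1  0.6  0.2] w 0.35 F [-1.3  0.5  0.6] q [ 0.57 -0.04  2.15  0.    1.04 -0.39]
toolx [-0.818  0.576  0.002] tooly [ 0.576  0.818 -0.001] z [-0.002 -0.    -1.   ]
yaw toolx 144.86 turn deg [-0.09 -0.1   0.  ]
```

arm_command:
  slide:
    - [-0.0005,0,0]
    - [-0.0005,0,0]
    - [0,0,0]
    - [0,0,0]
    - [0,0,0]
    - [0,0,0]
    - [0,0,0]
    - [0,0,0]
  angular:
    - [0,0,-1.5]
    - [0,0,-2.5]
    - [0,0,-2.5]
    - [0,0,-2.5]
    - [0,0,-2.5]
    - [0,0,-2.5]
    - [0,0,-2.5]
    - [0,0,-2.5]
  hand: [0.02,0.02,0.02,0.02,0.02,0.02,0.02,0.02]

```text
time: 20.2
tool_pos: [0.3776, 0.2696, 0.1332]
tcp_rot: [-0.409, -3.11, 0.001]
wrist_force: [-1.3, -0.3, 1.8]
width: 0.354
```

arm_command:
  slide:
    - [0,0,0]
    - [0,0,0]
    - [0,0,0]
    - [0,0,0]
    - [0,0,0]
    - [0,0,0]
    - [0,0,0]
    - [0,0,0]
  angular:
    - [0,0,-2.5]
    - [0,0,-2.5]
    - [0,0,-2.5]
    - [0,0,-2.5]
    - [0,0,-2.5]
    - [0,0,-2.5]
    - [0,0,-2]
    - [0,0,-1]
  hand: [0.02,0.02,0.02,0.02,0.02,0.02,0.02,0.02]

```text
time: 21.0
tool_pos: [0.3776, 0.2692, 0.1332]
tcp_rot: [0.116, -3.134, 0.001]
wrist_force: [-1.2, -0.3, 1.6]
width: 0.355
```

Run:
```python
from goto import *
rel((.379,.2698,.133))
snap('wrist','w13');snap('top','t13')
```

```text
t 21.0 tcp [0.3776 0.2692 0.1332] world d [ 0.0014  0.0006 -0.0002] TOOL d mm [-1.5  0.5  0.2] w 0.355 F [-1.2 -0.3  1.6] q [ 0.56 -0.04  2.15  0.    1.04 -1.08]
toolx [-0.997 -0.074  0.005] tooly [-0.074  0.997 -0.001] z [-0.005 -0.001 -1.   ]
yaw toolx -175.74 turn deg [-0.03 -0.31  0.  ]
```

View pics/w13.png

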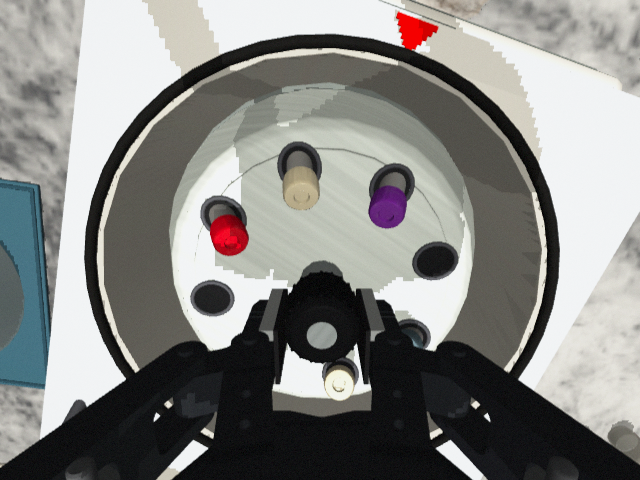

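View pics/t13.png

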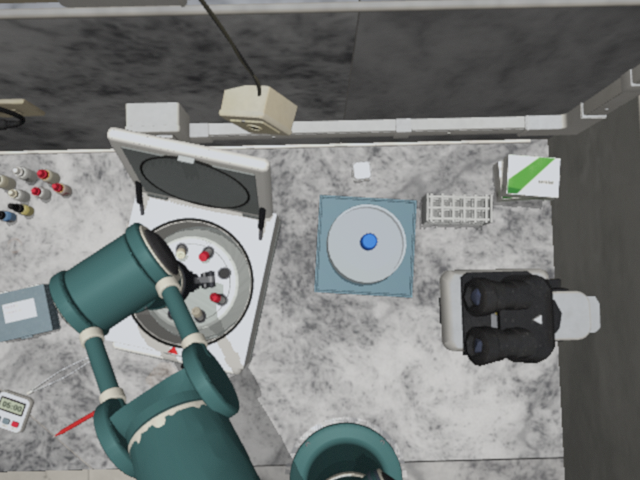

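```bash
cat > fin.py <<'E'
from rot import *
import sys
def bowl(f,cc,rr):
    im,c=load(f);g=cv2.cvtColor(im,cv2.COLOR_RGB2GRAY);P=[]
    for a in np.linspace(0,2*np.pi,240,endpoint=False):
        if .2*np.pi<a<.8*np.pi: continue
        r=np.arange(rr[1],rr[0],-.25); us=cc[0]+r*np.cos(a);vs=cc[1]+r*np.sin(a)
        pr=cv2.remap(g,us.astype(np.float32)[None],vs.astype(np.float32)[None],1)[0]
        k=np.argmax(pr<70)
        if pr[:8].min()>130 and k: P.append(onz(c,us[k],vs[k],.112)[:2])
    P=np.array(P)
    for _ in range(5):
        A=np.c_[2*P,np.ones(len(P))];s=np.linalg.lstsq(A,(P**2).sum(1),rcond=None)[0];R=np.sqrt(s[2]+s[0]**2+s[1]**2);e=np.linalg.norm(P-s[:2],axis=1)-R;P=P[abs(e)<max(.001,1.5*e.std())]
    return s[:2],R,len(P),e.std()
A=lambda v:np.degrees(np.arctan2(v[1],v[0]))%360
def run(f,g=(321,335)):
    im,c=load(f)
    hsv=cv2.cvtColor(im,cv2.COLOR_RGB2HSV)
    p=max(cents(im,(130,80,60),(160,255,255),20)[0],key=lambda x:x[1][4]); print('purple all',p)
    # top face: boundary brightness
    for v in (100,120,150):
        q=cents(im,(130,80,v),(160,255,255),20)[0]; print(v,[(x[0],x[1]) for x in q])
    t=[x for x in cents(im,(0,150,120),(8,255,255),60)[0]]; print('red',t)
    print('disc',disc(im,g,r=20,vlo=100))
    b=bowl(f,(322,260),(195,245)); print('bowl',b); return b
E
python3 - <<'E'
from fin import *
run('w13')
im,c=load('w13');cv2.imwrite('pics/z13.png',cv2.resize(im[0:240,250:500],None,fx=3,fy=2.5)[:,:,::-1])
E
```

```text
purple all (array([388.6, 207.5]), [370, 186, 38, 43, 1281])
100 [(array([389.3, 210.1]), [371, 189, 35, 40, 998])]
120 [(array([388.3, 209.2]), [372, 200, 31, 24, 352])]
150 []
red [(array([414.9,  31.4]), [398, 13, 41, 38, 875])]
disc (array([321.48508634, 335.0722135 ]), array([  6,   7,  30,  27, 637], dtype=int32))
bowl (array([0.37972146, 0.26992574]), np.float64(0.11490990399110965), 158, np.float64(0.00011736075020612708))
```

View pics/z13.png

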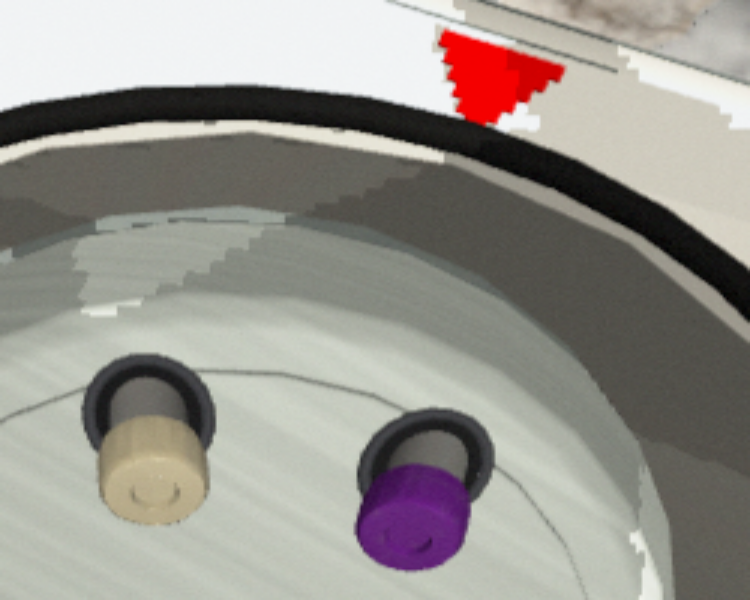

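Run:
```python
from fin import *
im,c=load('w13')
K=onz(c,321.5,335.1,.147);P=onz(c,387.6,214.5,.1155)
print('K',K,'P',P)
for ax in [(.379,.2698,0),(K[0],K[1],0)]:
    ax=np.array(ax)
    print('ax',ax,'purp',A(P-ax),np.linalg.norm((P-ax)[:2]),[ (A(onz(c,*u,.112)-ax),np.linalg.norm((onz(c,*u,.112)-ax)[:2])) for u in [(410.7,50),(417.5,19),(414.9,31.4)]])
m=onz(c,417.5,19,.112)-onz(c,410.7,50,.112); b=onz(c,396.7,11.2,.112)-onz(c,438.3,26.8,.112);print('tri axis dir',A(m),'base',A(b)-90, A(b)+90)
print(A(onz(c,380,0,.112)-onz(c,455,28,.112)))
# top-view deck side edges, front from t5 : lines
T,ct=load('t5');g=cv2.cvtColor(T,cv2.COLOR_RGB2GRAY)
ed=cv2.Canny(g,50,120)
L=cv2.HoughLinesP(ed[180:375,95:285],1,np.pi/720,35,minLineLength=35,maxLineGap=6)
for l in L[:,0]:
    p=onz(ct,l[0]+95,l[1]+180,.112);q=onz(ct,l[2]+95,l[3]+180,.112);print(l+[95,180,95,180],A(p-q)%90,np.linalg.norm(p-q))
```

```text
K [0.37954986 0.26994422 0.147     ] P [0.33541976 0.29643019 0.1155    ]
ax [0.379  0.2698 0.    ] purp 148.57251791652536 0.05107254553921944 [(np.float64(165.91029110180676), np.float64(0.11439783953410104)), (np.float64(166.6814923806502), np.float64(0.1254100470492977)), (np.float64(166.37248000275284), np.float64(0.12107751040409737))]
ax [0.37954986 0.26994422 0.        ] purp 149.02869126532903 0.05146817338122629 [(np.float64(166.04679832492548), np.float64(0.11489637436543448)), (np.float64(166.80299415673883), np.float64(0.12591217820379308)), (np.float64(166.49958673072845), np.float64(0.12157821026464458))]
tri axis dir 174.63371119974522 base 166.52525251687877 346.52525251687877
256.65592245074686
[251 361 284 209] 76.69571045079482 0.27034065733067797
[241 374 277 215] 76.22449646446054 0.2826719606180039
[102 338 133 202] 77.05339958829771 0.242087972868244
[114 347 179 361] 76.58966533394508 0.11522230423807851
[128 185 215 208] 73.79371718607226 0.15889785724536826
[162 199 226 214] 75.4165660688029 0.11585079406002387
[282 303 282 239] 88.8885137243442 0.111724000607609
[281 315 281 257] 88.8949038092567 0.10091105560011226
[187 370 222 370] 88.5879188966142 0.06037435183263684
[208 206 270 217] 78.54940041828395 0.1108010235706557
[246 312 253 277] 77.73928488464347 0.061875907247113615
[188 348 225 328] 26.997326792266563 0.07228810750525737
[283 265 283 312] 88.8821235298966 0.08172820074419844
[158 360 213 368] 80.41331951361897 0.09610308997644036
[244 316 253 274] 76.95555064568333 0.07444504377244043
```

Purple cap at about 149°, front at about 166.7° (triangle, deck side and front edges agree within 0.5°): 17–18° remain.

arm_command:
  slide:
    - [-0.0005,0,0]
    - [0,0,0]
    - [0,0,0]
    - [0,0,0]
    - [0,0,0]
    - [0,0,0]
    - [0,0,0]
    - [0,0,0]
  angular:
    - [0,-0.2,-1.5]
    - [0,0,-2.5]
    - [0,0,-2.5]
    - [0,0,-2.5]
    - [0,0,-2.5]
    - [0,0,-2]
    - [0,0,-1]
    - [0,0,-0.5]
  hand: [0.02,0.02,0.02,0.02,0.02,0.02,0.02,0.02]

```text
time: 21.9
tool_pos: [0.3776, 0.2689, 0.1332]
tcp_rot: [0.548, -3.091, 0.002]
wrist_force: [-1.1, -0.8, 0.2]
width: 0.351
```

Run:
```python
from goto import *
rel((.379,.2698,.133))
from fin import *
snap('wrist','w14'); run('w14')
im,c=load('w14');cv2.imwrite('pics/z14.png',cv2.resize(im[0:240,250:500],None,fx=3,fy=2.5)[:,:,::-1])
```

```text
t 21.9 tcp [0.3776 0.2689 0.1332] world d [ 0.0014  0.0009 -0.0002] TOOL d mm [-1.6  0.4  0.2] w 0.351 F [-1.1 -0.8  0.2] q [ 0.57 -0.04  2.15 -0.    1.04 -1.36]
toolx [-0.939 -0.344  0.002] tooly [-0.344  0.939 -0.001] z [-0.002 -0.001 -1.   ]
yaw toolx -159.9 turn deg [-0.03 -0.13  0.  ]
purple all (array([388.6, 207.5]), [370, 187, 38, 42, 1284])
100 [(array([389.3, 210.2]), [371, 189, 36, 40, 995])]
120 [(array([388.9, 209.7]), [372, 200, 32, 24, 386])]
150 []
red [(array([486.6,  70.8]), [473, 49, 37, 40, 812])]
disc (array([321.48589342, 335.12382445]), array([  6,   7,  30,  27, 638], dtype=int32))
bowl (array([0.37965793, 0.27023955]), np.float64(0.1149251221933969), 159, np.float64(0.00012139623136740797))
```

View pics/z14.png

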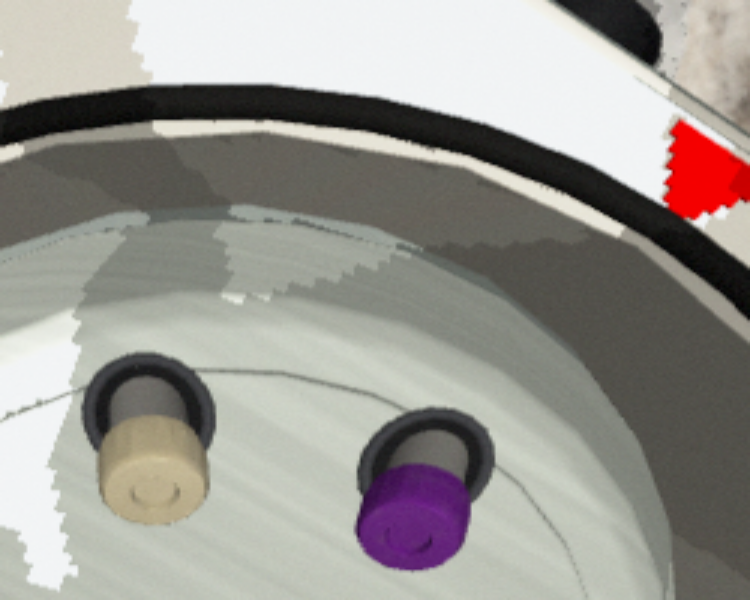

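Run:
```python
from fin import *
im,c=load('w14')
K=onz(c,321.5,335.1,.147);P=onz(c,387.6,214.5,.1155);t=onz(c,486.6,70.8,.112)
# all-rotor angle check: hole/cap positions 45deg apart: beige cap dimple (250+155/3, 490/2.5)
Q=onz(c,250+155/3,490/2.5,.1155)
b=np.array([.3797,.2702,0])
for ax in (np.array([.379,.2698,0]),K,b): print(ax,'pur',A(P-ax),'tri',A(t-ax),'diff',A(t-ax)-A(P-ax),'beige',A(Q-ax),'r',np.linalg.norm((P-ax)[:2]),np.linalg.norm((Q-ax)[:2]),np.linalg.norm((t-ax)[:2]))
for f,u in [('w1',(205.5,167.4)),('w2',(289.3,79.4)),('w10',(298.6,99.6)),('w13',(414.9,31.4)),('w14',(486.6,70.8)),('t5',(174.1,351)),('top0',(173.8,351))]:
    _,c=load(f);print(f,A(onz(c,*u,.112)-np.array([.379,.2698,0])))
# deck left edge line in wrist views? print w10 left/right deck edges
W,cw=load('w10');g=cv2.cvtColor(W,cv2.COLOR_RGB2GRAY);L=cv2.HoughLinesP(cv2.Canny(g,60,150),1,np.pi/720,40,minLineLength=60,maxLineGap=6)
for l in L[:,0]:
    p=onz(cw,*l[:2].astype(float),.112);q=onz(cw,*l[2:].astype(float),.112);a=A(p-q)%90
    if 72<a<82: print(l,a)
```

```text
[0.379  0.2698 0.    ] pur 164.33759529014236 tri 166.24759747872704 diff 1.9100021885846843 beige 209.95482628948434 r 0.05105383176210904 0.05051453530775009 0.1213933556031998
[0.37945596 0.27014777 0.147     ] pur 164.84807146985546 tri 166.45756957261565 diff 1.609498102760199 beige 210.03742757423507 r 0.05140101506458665 0.05108328795349072 0.12175438800485912
[0.3797 0.2702 0.    ] pur 164.97482347722305 tri 166.50826361240925 diff 1.533440135186197 beige 209.9515281563389 r 0.051623045315887905 0.05132075575518038 0.12197945977628334
w1 166.6599068630482
w2 166.48072313859134
w10 166.43297394256695
w13 166.37248000275284
w14 166.24759747872704
t5 167.9017537510584
top0 167.6598643759547
[458  58 473 291] 76.72323859423949
[284  77 422  48] 76.99299077932687
[142 123 207 326] 76.77481239232247
[171 100 241  85] 77.18947484100357
[209 108 317  86] 76.7997744093924
[246  98 317  84] 76.45113346034628
[296 376 395 361] 76.44516367725157
[305 389 399 374] 77.13004727864228
[346  61 408  49] 76.12995355718283
[276 172 338 157] 79.51403526939453
[321 401 383 392] 76.3222959884618
[473 292 477 352] 76.83574595245742
```

arm_command:
  slide:
    - [0,0,0]
    - [0,0,0]
    - [0,0,0]
    - [0,0,0]
    - [0,0,0]
    - [0,0,0]
    - [0,0,0]
    - [0,0,0]
  angular:
    - [0,0,-0.5]
    - [0,0,-0.5]
    - [0,0,-0.4]
    - [0,0,-0.2]
    - [0,0,0]
    - [0,0,0]
    - [0,0,0]
    - [0,0,0]
  hand: [0.02,0.02,0.02,0.02,0.02,0.02,0.02,0.02]

```text
time: 22.75
tool_pos: [0.3776, 0.2689, 0.1332]
tcp_rot: [0.594, -3.083, 0.002]
wrist_force: [-1.8, -0.7, 1.3]
width: 0.356
```

Run:
```python
from goto import *
rel((.379,.2698,.133))
from fin import *
snap('wrist','w15'); snap('top','t15'); run('w15')
im,c=load('w15')
t=max(cents(im,(0,150,120),(8,255,255),60)[0],key=lambda x:x[1][4])[0]
P=onz(c,387.6,214.5,.1155);T=onz(c,*t,.112);K=onz(c,321.5,335.1,.147)
for ax in (np.array([.379,.2698,0]),K,np.array([.3797,.2702,0])): print(A(P-ax),A(T-ax))
```

```text
t 22.75 tcp [0.3776 0.2689 0.1332] world d [ 0.0014  0.0009 -0.0002] TOOL d mm [-1.6  0.3  0.2] w 0.356 F [-1.8 -0.7  1.3] q [ 0.57 -0.04  2.15 -0.    1.04 -1.39]
toolx [-0.928 -0.372  0.002] tooly [-0.372  0.928 -0.001] z [-0.002 -0.001 -1.   ]
yaw toolx -158.19 turn deg [-0.03 -0.13  0.  ]
purple all (array([388.7, 207.5]), [370, 186, 38, 43, 1285])
100 [(array([389.6, 210.2]), [371, 188, 36, 41, 1003])]
120 [(array([390.7, 209. ]), [374, 200, 30, 24, 323]), (array([383.4, 219.7]), [381, 216, 6, 8, 32])]
150 []
red [(array([493.2,  76.2]), [479, 55, 37, 39, 803])]
disc (array([321.46708464, 335.09090909]), array([  6,   7,  30,  27, 638], dtype=int32))
bowl (array([0.37965323, 0.27026051]), np.float64(0.11492560473085628), 158, np.float64(0.00011391933889801347))
166.0398285552867 166.25173602403615
166.55889740715014 166.4702141103161
166.65788955031752 166.5122824513438
```

View pics/w15.png

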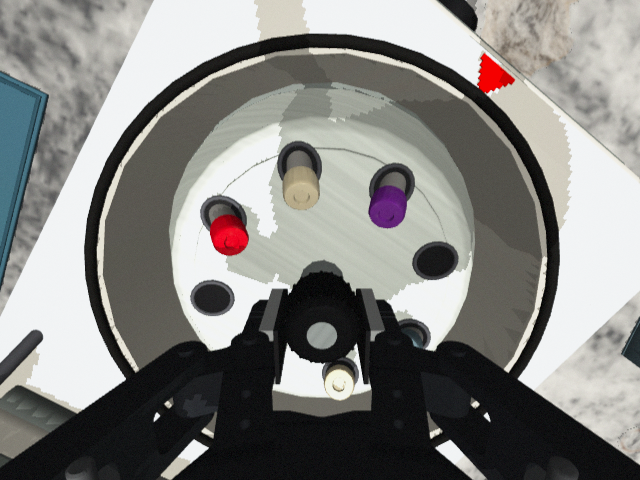

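View pics/t15.png

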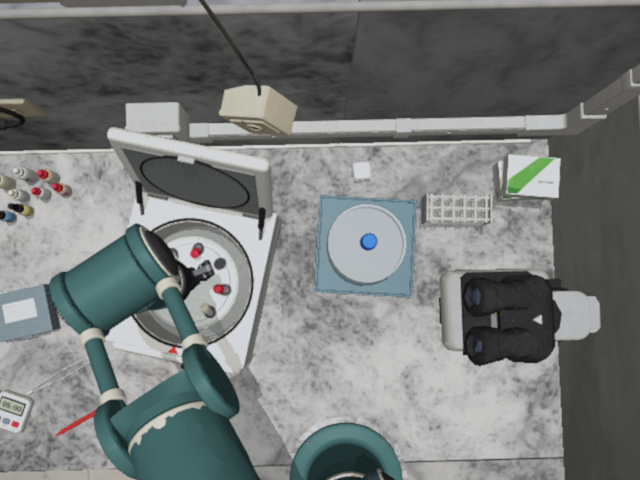

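The purple cap lies on the line from the knob to the red mark within about 0.3°, and the dome sits on the mat. One still call, then a last check and hand-in.

arm_command:
  slide:
    - [0,0,0]
    - [0,0,0]
    - [0,0,0]
    - [0,0,0]
    - [0,0,0]
    - [0,0,0]
    - [0,0,0]
    - [0,0,0]
  angular:
    - [0,0,0]
    - [0,0,0]
    - [0,0,0]
    - [0,0,0]
    - [0,0,0]
    - [0,0,0]
    - [0,0,0]
    - [0,0,0]
  hand: [0.02,0.02,0.02,0.02,0.02,0.02,0.02,0.02]
  squeeze: 60

```text
time: 23.65
tool_pos: [0.3776, 0.2689, 0.1332]
tcp_rot: [0.594, -3.083, 0.002]
wrist_force: [-1.2, -0.6, 1.6]
width: 0.348
```

Run:
```python
from goto import *
rel((.379,.2698,.133))
from fin import *
snap('wrist','w16'); run('w16')
bot.finish_job()
```

```text
t 23.65 tcp [0.3776 0.2689 0.1332] world d [ 0.0014  0.0009 -0.0002] TOOL d mm [-1.6  0.3  0.2] w 0.348 F [-1.2 -0.6  1.6] q [ 0.57 -0.04  2.15 -0.    1.04 -1.39]
toolx [-0.928 -0.372  0.002] tooly [-0.372  0.928 -0.001] z [-0.002 -0.001 -1.   ]
yaw toolx -158.19 turn deg [-0.03 -0.14  0.  ]
purple all (array([388.7, 207.4]), [370, 186, 38, 43, 1283])
100 [(array([389.5, 210. ]), [371, 188, 35, 41, 1003])]
120 [(array([388.8, 210. ]), [372, 200, 32, 24, 407])]
150 []
red [(array([493.2,  76.3]), [479, 55, 37, 39, 798])]
disc (array([321.45226917, 335.12363067]), array([  6,   7,  30,  27, 639], dtype=int32))
bowl (array([0.37965024, 0.2702587 ]), np.float64(0.11492301643287117), 158, np.float64(0.00011614007046987601))
the job is handed in; nothing more can be done
```

I lifted the dome off by its blue knob and set it knob up near the middle of the mat. I then turned the rotor about 110° by its black knob, slowly, until the purple cap stood at the front. The job was handed in at 23.7 s with the gripper still holding the rotor knob at 60 N.

- **Purple cap:** it lies at 166.0–166.7° depending on which axis estimate is used. The red mark measures 166.3–166.5° in the wrist view, and the deck edges give about 166.7°. The cap is therefore within about 0.5° of the line.
- **Stillness:** nothing moved over the last 0.9 s of the hold, and the wrist force stayed below about 2 N.
- **Dome and bystanders:** the last top view shows the dome whole on the mat, with the rack and gauze where they were.
- **Disagreement:** the top camera alone put the red mark at about 167.8°, roughly 1° from the other measurements. Its pixels are coarser and its calibration is good only to about 2 mm, so I went with the wrist views and deck edges.

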